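# Pack the job tray with stock cartons

### The job

Pack the job tray: lay the thick screw carton flat and lengthwise between the tray's two ends, then the thinner hook carton flat and squarely on top of it. On top of those, side by side, stand the small squarish lamp-holder carton, squared up with the pile, in the middle of the half nearest the dowel handle, and stand the line spool in the middle of the other half, both upright. Leave the screwdriver, the spectacle case and the pipe cap where they lie.

Things in the scene. Friction and masses are not known exactly. Their poses are not given: they have to be found in the camera images.
- tray: fixed plywood job tray: board 150 (x) x 90 (y) x 12 mm, long sides open. Origin at the centre of its underside, on the bench; x along its length toward the handle end, z up. A low cleat (top 22 mm above the bench) crosses each end, 132 mm clear between them; at the +x end two posts on the cleat carry a level 9 mm dowel handle along y (posts' top 54 mm above the bench)
- screw_carton: the screw carton: a closed oblong carton, black with orange, the thicker and heavier of the two oblong cartons, 66 (x) x 121 (y) x 35 (z) mm, about 0.45 kg, lying flat. Origin at the centre of its underside, y along its length, z up
- hook_carton: the hook carton: a closed oblong carton, dark blue with pictures of hooks, the thinner and narrower of the two oblong cartons, 60 (x) x 119 (y) x 29 (z) mm, about 0.2 kg, lying flat. Origin at the centre of its underside, y along its length, z up
- lamp_carton: the lamp-holder carton: a small squarish red carton, 46 (x) x 53 (y) x 56 (z) mm, about 0.08 kg, standing upright. Origin at the centre of its underside, z up
- spool: the line spool: a white spool of pull cord standing on end, 53 mm across its flanges (about 48 mm where fingers close on it), 50 mm high, about 0.09 kg. Origin at the centre of its underside (reads 2 mm below the surface it stands on), z up along its axis
- glasses: bystander: a dark spectacle case, 56 (x) x 158 (y) x 42 (z) mm, origin at the centre of its underside; it lies to the right of the fixed bench grinder, which stands behind the work and is solid: beyond x = 0.65 m, y from -0.10 to 0.24 m, 0.25 m tall
- cap: bystander: a white plastic pipe cap, a plain round drum 68 mm across and 38 mm high, lower and wider than the spool, origin at the centre of its underside
- screwdriver_1: bystander: a screwdriver 202 mm long (along its y) and 28 mm high, lying on the bench, origin at the middle of its underside
There are look-alikes about, which are no part of the job. Leave any blue or yellow look-alike of the lamp_carton alone.

How it is judged:
By the outcome, as a careful person would: the job done as asked, in the order asked, and still so for the second after the job is handed in, with the robot touching nothing.
It also fails if it takes over 112 s, if anything falls off the work surface, if the arm or the gripper's body presses on something with over 40 N, if the wrist force passes 120 N, or if a joint passes its speed limit or range.

### The arm

A 6-joint arm with a two-finger parallel gripper is mounted at the origin on a cart in front of the work surface, level with it; the furniture and walls round the work are solid. World frame = base frame: x ahead of the robot, y to its left, z up, the work surface at z = 0. Lengths are in m, angles in rad, forces in N, time in s.
With the tool pointing down it reaches from about 0.3 to 0.875 m from the base axis. Payload 6.4 kg.
Tool frame: the origin (TCP) lies between the finger pads; the fingertips stand 11 mm ahead of it and the grasp point (between the pads) lies 8 mm behind it (ctrl.tcp_to_tips is the distance from the TCP to the fingertips, in m); x points along the fingers, z is the direction in which the jaws open and shut, and the axes are right-handed (so a half turn about x gives the same grasp; the last joint's range is limited). The gripper opens to 85 mm and grips with 20 to 120 N. Pads are 22 mm wide; open, the fingers measure 114 mm over their backs; the gripper's body (76 mm by 85 mm) begins 54 mm behind the grasp point. The pads swing forward as they close: fully open they stand 13 mm farther back than shut.
Start: joints at [-1.469, 0.181, 1.607, -0, 1.354, -0.206], TCP at [0.174, -0.548, 0.242] pointing down, gripper open.
Joint ranges: [-2.99, 2.99], [-0.89, 2.07], [0.3, 2.58], [-1.14, 4.28], [0, 2.63], [-3.12, 3.12]. Speed limits (rad/s): [2.57, 2.57, 3.01, 3.14, 3.14, 3.14].

### API

Orientations are given as a unit quaternion [w, x, y, z].
In Python, from bench import ctrl, eyes, hand_in gives the robot as it stands. The module is installed in compiled form; this text tells all that it offers.
- The arm moves only by the tool step_arm, never from a script. Its arguments are lists of equal length, an entry for each row: "xyz": the shift along the world's x, y, z in mm, a list of three; "spin": the turn about the world's z in rad; "fingers": the opening in per cent of the stroke, from 0 (shut) to 100 (fully open). A call has 1 to 10 rows; each row is the pose to reach, as a shift and turn from the pose commanded when the call began; what a row does not reach only later rows make up. A row lasts 1/10 s, in which the tool goes at most 50 mm and 8.59 degrees, less where a joint would pass 70% of its speed; a pose out of reach is approached as far as the arm can. A call with a gripper value outside its range is refused whole. The fingers move at their own pace and stop on an object; the grip force is fixed at half the most. Time passes only in rows, so rows that repeat a pose let the fingers close. It gives the time, the measured TCP pose, the force and the opening at its end, in the units of the state.
- ctrl.get_obs(): the state, without advancing time (a new reading comes with each control period).
- eyes.camera(name): name is "scene" or "top" or "wrist"; returns the picture (384x512x3 uint8, red, green, blue); there is no depth.
- eyes.camera_model(name): a dict with "vertical_fov" (degrees; the focal length in pixels is half the picture's height over the tangent of half this angle, whatever the lens; pixels are square), "cx", "cy" (the principal point, pixels), "dist_coeffs" ([k1, k2, p1, p2, k3] as OpenCV has them; the pictures are not rectified), "pose" (4x4, takes a point from camera to world coordinates); the wrist camera has in their place "tool_from_camera" (4x4, takes a point from camera to tool coordinates, whose origin is the TCP and whose axes are the tool frame's). Camera axes: x right, y up, looking along -z (the intrinsics and any distortion apply to the point x, -y, -z); pixel columns grow to the right and rows downward; lengths in m; the calibration is good to about 2 mm. A picture is of the moment at which its call begins: read the wrist's pose just before it. camera_model takes no time and is no camera call.
- hand_in(): hands the job in, once; it reports no verdict.
The state is a dict: "time_s": time; "q": joint angles; "dq": joint speeds; "joint_efforts": joint torques, N m; "eef_pos": TCP position; "eef_rot": TCP orientation; "wrist_force": force on the tool from outside, world axes, zero at the start; "torque": the same for the moment, N m; "opening": opening from 0.0 (shut) to 1.0 (fully open).
Only numpy, scipy, OpenCV 4.12 (cv2) and the standard library are available. Lean on these libraries where they do the work, as an engineer would, in place of code of your own. Each camera call takes 0.05 s, during which the arm holds its last target.

## Working session

There is one attempt and no reset: what is moved stays moved. The work goes in short steps, Python scripts to look and compute and a tool call to move; the robot and the scene stay as the last step left them, time stands still between calls to the robot, and variables do not carry over. Pictures are saved under pics/ and viewed, and the job is handed in when it is done.

Besides the shell and the picture viewer there is one more tool, called after "Emit:" as name([rows], argument=value, ...), one row to a line, values as JSON. step_arm: Moves the arm, as the interface text tells. Its arguments: {"type":"object","properties":{"xyz":{"type":"array"},"spin":{"type":"array"},"fingers":{"type":"array"}},"required":["xyz","spin","fingers"]}

```bash
mkdir -p pics && python3 - <<'E'
from bench import ctrl, eyes
import cv2, numpy as np
o=ctrl.get_obs(); print({k:np.round(v,3).tolist() for k,v in o.items()})
for n in ["scene","top","wrist"]:
    im=eyes.camera(n); cv2.imwrite(f"pics/{n}0.png",im[:,:,::-1]); 
    m=eyes.camera_model(n); print(n,{k:np.round(v,4).tolist() for k,v in m.items()})
E
```

```text
{'time_s': 0.0, 'q': [-1.469, 0.182, 1.608, 0.0, 1.354, -0.206], 'dq': [0.0, 0.001, 0.001, -0.001, 0.0, 0.001], 'joint_efforts': [0.001, -44.487, -35.135, -0.0, 0.009, -0.0], 'eef_pos': [0.174, -0.547, 0.241], 'eef_rot': [0.57, 0.418, 0.571, -0.417], 'wrist_force': [0.549, -0.479, 0.795], 'torque': [-0.001, 0.003, 0.015], 'opening': 1.001}
scene {'vertical_fov': 50.4828, 'cx': 258.1233, 'cy': 192.6167, 'dist_coeffs': [-0.0181, 0.0, 0.0, 0.0, 0.0], 'pose': [[-0.686, 0.4532, -0.5692, -0.1883], [-0.7274, -0.408, 0.5518, 0.8985], [0.0178, 0.7926, 0.6095, 0.8533], [0.0, 0.0, 0.0, 1.0]]}
top {'vertical_fov': 50.1822, 'cx': 261.8813, 'cy': 191.7349, 'dist_coeffs': [-0.0568, 0.0, 0.0, 0.0, 0.0], 'pose': [[0.0132, 0.9932, -0.1159, 0.4172], [-0.9999, 0.0134, 0.0004, 0.1442], [0.002, 0.1159, 0.9933, 1.2076], [0.0, 0.0, 0.0, 1.0]]}
wrist {'vertical_fov': 71.1772, 'cx': 258.323, 'cy': 190.2044, 'dist_coeffs': [-0.02, 0.0, 0.0, 0.0, 0.0], 'tool_from_camera': [[-0.0006, 0.3228, -0.9465, -0.1312], [-0.0012, 0.9465, 0.3228, 0.0844], [1.0, 0.0014, -0.0002, 0.0001], [0.0, 0.0, 0.0, 1.0]]}
```

View pics/top0.png

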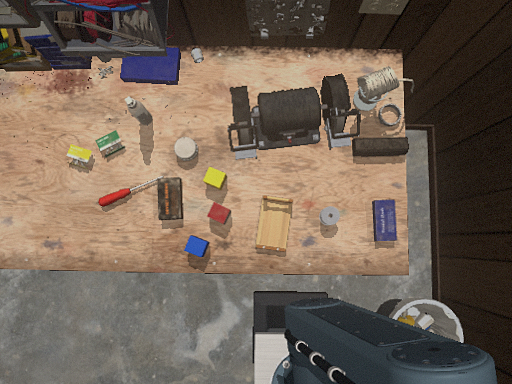

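View pics/scene0.png

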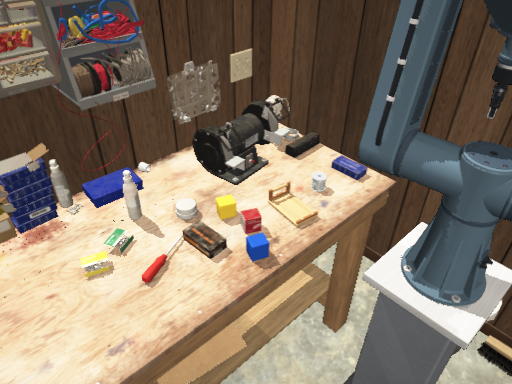

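View pics/wrist0.png

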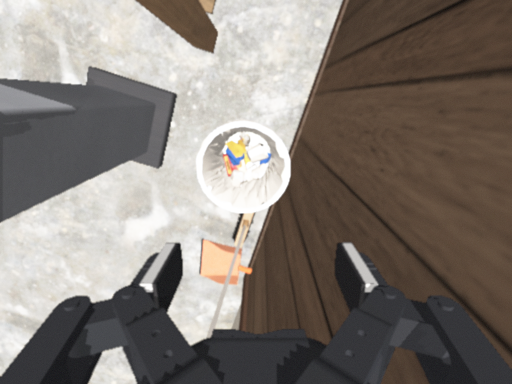

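The top view shows the tray at about (274,222), with its handle at the far end. The other items are the screw carton (170,198), hook carton (385,220), red lamp carton (219,213) and spool (330,216). The cap is at (186,149), and the blue and yellow look-alikes are close to the lamp carton.

```bash
cat > h.py <<'E'
from bench import ctrl, eyes
import cv2, numpy as np
from scipy.spatial.transform import Rotation as R
def K(n):
    m=eyes.camera_model(n); f=192/np.tan(np.radians(m["vertical_fov"])/2)
    return np.array([[f,0,m["cx"]],[0,f,m["cy"]],[0,0,1]]),np.array(m["dist_coeffs"])
def pose(n,obs=None):
    m=eyes.camera_model(n)
    if "pose" in m: return np.array(m["pose"])
    T=np.eye(4); w,x,y,z=obs["eef_rot"]; T[:3,:3]=R.from_quat([x,y,z,w]).as_matrix(); T[:3,3]=obs["eef_pos"]
    return T@np.array(m["tool_from_camera"])
def pt(n,uv,z,obs=None):
    k,d=K(n); uv=np.asarray(uv,float).reshape(-1,1,2)
    p=cv2.undistortPoints(uv,k,d).reshape(-1,2)
    T=pose(n,obs); r=np.c_[p[:,0],-p[:,1],-np.ones(len(p))]@T[:3,:3].T
    o=T[:3,3]; return o+r*((z-o[2])/r[:,2])[:,None]
def px(n,P,obs=None):
    k,d=K(n); T=np.linalg.inv(pose(n,obs)); P=np.atleast_2d(P)@T[:3,:3].T+T[:3,3]
    P=P*[1,-1,-1]
    return cv2.projectPoints(P.reshape(-1,1,3),np.zeros(3),np.zeros(3),k,d)[0].reshape(-1,2)
def grab(n,name):
    o=ctrl.get_obs(); im=eyes.camera(n)[:,:,::-1].copy(); cv2.imwrite(f"pics/{name}.png",im); return o,im
def rect(P):
    # P Nx2 in mm -> centre, sizes, angle of long axis (deg, mod 180)
    (c,(a,b),t)=cv2.minAreaRect(P.astype(np.float32))
    if a<b: a,b,t=b,a,t+90
    return np.round(c,1),round(a,1),round(b,1),round(((t+90)%180)-90,1)
def yaw():
    w,x,y,z=ctrl.get_obs()["eef_rot"]; M=R.from_quat([x,y,z,w]).as_matrix()
    return M
E
python3 - <<'E'
import cv2
im=cv2.imread("pics/top0.png")[140:265,145:410]
cv2.imwrite("pics/top0z.png",cv2.resize(im,None,fx=3,fy=3,interpolation=cv2.INTER_CUBIC)[:, :800])
from h import *
print(np.round(yaw(),3))
E
```

```text
[[-0.     0.953  0.303]
 [ 0.001  0.303 -0.953]
 [-1.     0.    -0.001]]
```

View pics/top0z.png

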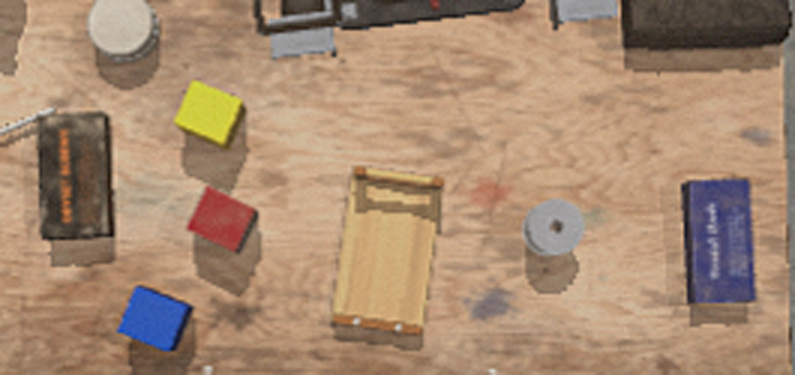

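```bash
python3 - <<'E'
from h import *
im=cv2.imread("pics/top0.png")
big=cv2.resize(im,None,fx=4,fy=4,interpolation=cv2.INTER_CUBIC); hsv=cv2.cvtColor(big,cv2.COLOR_BGR2HSV)
def clicks(z,h): 
    uv=np.array(z)/3+[145,140]; return pt("top",uv,h)[:,:2]*1000
print("screw",rect(clicks([(40,115),(108,112),(112,238),(42,240)],.035)))
print("hook",rect(clicks([(690,182),(747,178),(755,300),(692,302)],.029)))
print("lamp",rect(clicks([(210,188),(257,213),(236,250),(190,227)],.056)))
print("spool",rect(clicks([(525,228),(583,228),(555,200),(555,255)],.05)))
print("tray",rect(clicks([(352,190),(436,212),(423,325),(334,318)],.016)))
print("dowel",clicks([(357,172),(441,182)],.054))
E
```

```text
screw (array([530.2, 407.3]), 121.8, 67.2, 3.3)
hook (array([ 477.5, -212.7]), 117.6, 61.1, 2.5)
lamp (array([489.3, 261.7]), 50.2, 41.0, 64.3)
spool (array([485.7, -49. ]), 39.9, 37.6, -46.0)
tray (array([454.9, 107.2]), 124.7, 85.6, -7.2)
dowel [[535.90586517 137.45717166]
 [527.49319034  58.19834912]]
```

Emit:
step_arm([
  [300,340,0],
  [300,340,0],
  [300,340,0],
  [300,340,0],
  [300,340,0],
  [300,340,0],
  [300,340,0],
  [300,340,0],
  [300,340,0],
  [300,340,0],
], spin=[-0.26,-0.26,-0.26,-0.26,-0.26,-0.26,-0.26,-0.26,-0.26,-0.26], fingers=[100,100,100,100,100,100,100,100,100,100])

```text
time_s: 1.15
eef_pos: [0.4768, -0.2033, 0.2422]
eef_rot: [0.513, 0.487, 0.513, -0.486]
wrist_force: [-0.6, -0.7, -0.8]
opening: 1.001
```

```bash
python3 - <<'E'
from h import *
o,im=grab("wrist","w1"); print(np.round(o["eef_pos"],4),np.round(o["dq"],3)); print(np.round(ctrl.get_obs()["eef_pos"],4))
E
```

```text
[ 0.4768 -0.2033  0.2422] [-0.016  0.014 -0.008 -0.051  0.003 -0.012]
[ 0.4757 -0.205   0.242 ]
```

View pics/w1.png

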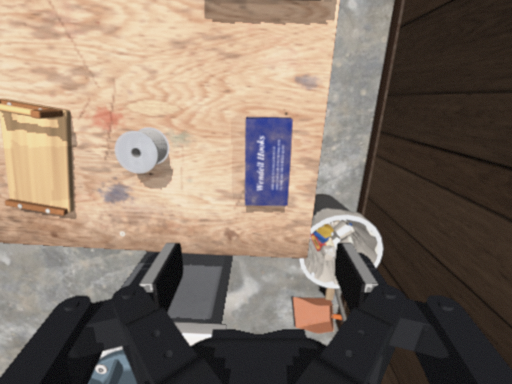

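The wrist view shows the hook carton at (268,161), the spool at (141,151) and the near part of the tray at the left.

```bash
python3 - <<'E'
from h import *
im=cv2.imread("pics/w1.png"); o=ctrl.get_obs()
o["eef_pos"]=np.array([0.4768,-0.2033,0.2422])
hsv=cv2.cvtColor(im,cv2.COLOR_BGR2HSV)
m=cv2.inRange(hsv,(105,90,40),(135,255,255)); m[:, :200]=0; m[230:]=0
m=cv2.morphologyEx(m,cv2.MORPH_CLOSE,np.ones((7,7)))
c=max(cv2.findContours(m,0,1)[0],key=cv2.contourArea)
print(cv2.minAreaRect(c)); print("hook",rect(pt("wrist",c.reshape(-1,2),.029,o)[:,:2]*1000))
# spool top: grey circle
e=im[120:190,105:180]; cv2.imwrite("pics/sp.png",cv2.resize(e,None,fx=8,fy=8,interpolation=cv2.INTER_CUBIC))
print(px("wrist",[[.4768,-.2033,.03],[.4857,-.049,.05],[.4775,-.2127,.029]],o))
E
```

```text
((266.8369140625, 160.93539428710938), (44.376014709472656, 86.97698974609375), 3.1798300743103027)
hook (array([ 481.8, -214.6]), 115.5, 56.4, 1.7)
[[258.5117835  166.63757482]
 [133.41641068 157.23258563]
 [265.66940351 166.2997137 ]]
```

View pics/sp.png

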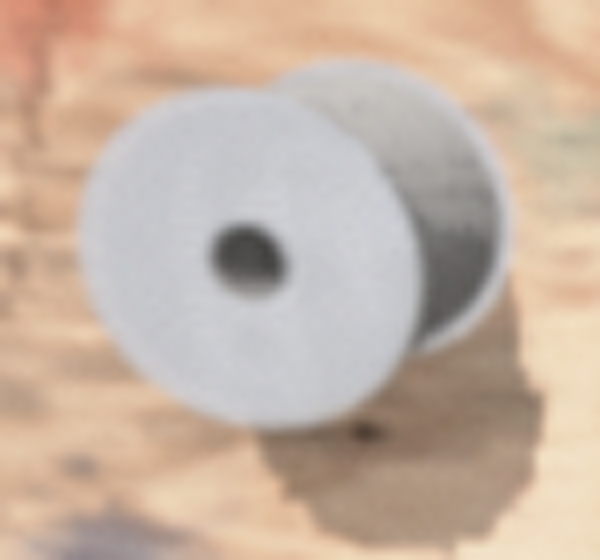

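Emit:
step_arm([
  [-20,360,0],
  [-20,360,0],
  [-20,360,0],
  [-20,360,0],
  [-20,360,0],
  [-20,360,0],
  [-20,360,0],
  [-20,360,0],
  [-20,360,0],
  [-20,360,0],
], spin=[0,0,0,0,0,0,0,0,0,0], fingers=[100,100,100,100,100,100,100,100,100,100])

```text
time_s: 2.2
eef_pos: [0.4544, 0.1505, 0.2421]
eef_rot: [0.512, 0.488, 0.511, -0.488]
wrist_force: [-1.0, -0.7, 0.5]
opening: 1.001
```

Emit:
step_arm([
  [0,0,0],
  [0,0,0],
], spin=[0,0], fingers=[100,100])

```text
time_s: 2.4
eef_pos: [0.4546, 0.1504, 0.2422]
eef_rot: [0.511, 0.488, 0.511, -0.489]
wrist_force: [-0.5, 0.4, 1.0]
opening: 1.003
```

```bash
python3 - <<'E'
from h import *
import pickle
o,im=grab("wrist","w2"); pickle.dump(o,open("w2.pkl","wb")); print(np.round(o["eef_pos"],4),np.round(o["dq"],3))
E
```

```text
[0.4546 0.1504 0.2422] [ 0.008 -0.    -0.001  0.001 -0.     0.002]
```

View pics/w2.png

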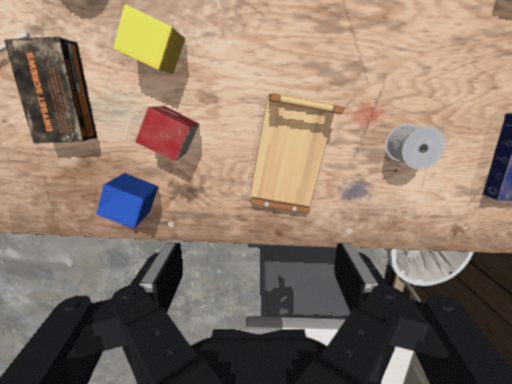

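```bash
python3 - <<'E'
import cv2
im=cv2.imread("pics/w2.png")
cv2.imwrite("pics/w2t.png",cv2.resize(im[85:220,240:350],None,fx=4.4,fy=4.4,interpolation=cv2.INTER_CUBIC))
cv2.imwrite("pics/w2s.png",cv2.resize(im[20:200,0:210],None,fx=3,fy=3,interpolation=cv2.INTER_CUBIC))
E
```

```text
(no output)
```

View pics/w2t.png

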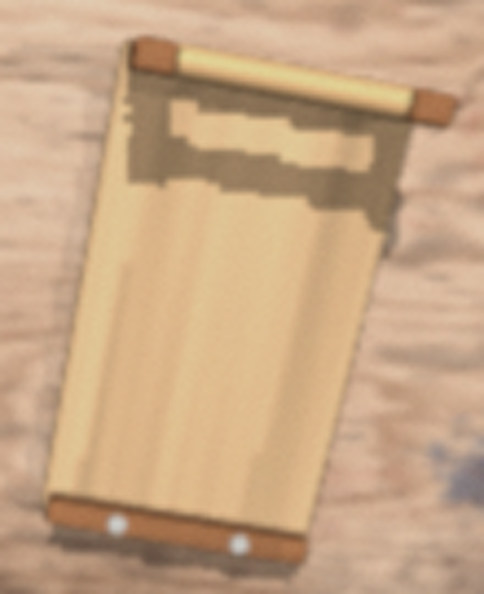

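View pics/w2s.png

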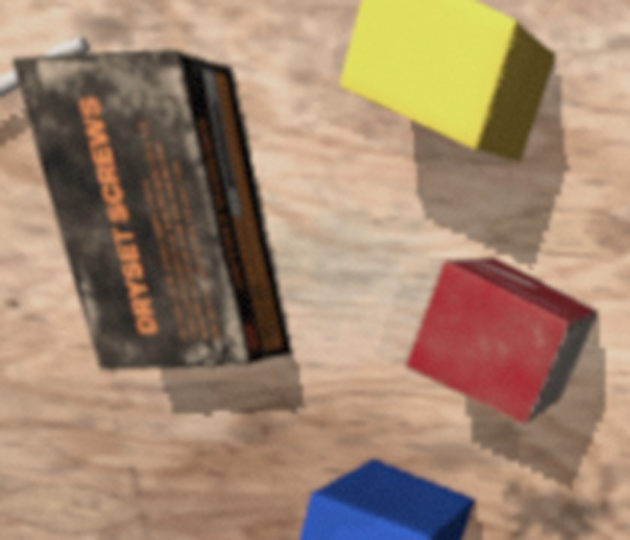

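```bash
python3 - <<'E'
from h import *
import pickle
o=pickle.load(open("w2.pkl","rb"))
f=lambda l,z,s,off: np.round(pt("wrist",np.array(l)/s+off,z,o)[:,:2]*1000,1)
T=lambda l,z:f(l,z,4.4,[240,85]); S=lambda l,z:f(l,z,3,[0,20])
print("near cleat in",T([(50,495),(308,535)],.022).tolist())
print("near cleat out",T([(45,517),(305,558)],.022).tolist())
print("post1",T([(135,40),(180,47),(177,75),(131,68)],.054).tolist())
print("post2",T([(415,88),(460,96),(451,125),(410,117)],.054).tolist())
print("left edge",T([(52,490),(100,200)],.012).tolist(),"right",T([(308,530),(383,248)],.012).tolist())
print("screw",rect(S([(15,60),(180,52),(248,362),(100,367)],.035)))
print("lamp",rect(S([(445,262),(568,322),(525,422),(408,367)],.056)), S([(445,262),(568,322),(525,422),(408,367)],.056).tolist())
print("tip",S([(88,44)],.006))
sp=(im:=None)
E
```

```text
near cleat in [[408.0, 158.1], [397.9, 74.7]]
near cleat out [[400.4, 159.4], [389.9, 74.8]]
post1 [[544.7, 140.5], [543.5, 128.9], [536.7, 129.2], [537.9, 141.1]]
post2 [[536.3, 67.4], [534.9, 55.4], [527.5, 56.7], [529.0, 67.7]]
left edge [[406.1, 157.6], [499.6, 146.5]] right [[395.7, 72.6], [489.0, 59.5]]
screw (array([536.1, 409.9]), 117.0, 64.8, 3.9)
lamp (array([494.2, 264.7]), 50.2, 44.5, 66.0) [[524.7, 278.6], [504.3, 232.7], [464.0, 251.5], [484.3, 296.6]]
tip [[603.4 438.9]]
```

Emit:
step_arm([
  [80,260,0],
  [80,260,0],
  [80,260,0],
  [80,260,0],
  [80,260,0],
  [80,260,0],
  [80,260,-60],
  [80,260,-90],
  [80,260,-90],
  [80,260,-90],
], spin=[0.02,0.02,0.02,0.02,0.02,0.02,0.02,0.02,0.02,0.02], fingers=[100,100,100,100,100,100,100,100,100,100])

```text
time_s: 3.45
eef_pos: [0.5344, 0.4112, 0.1522]
eef_rot: [0.516, 0.482, 0.517, -0.484]
wrist_force: [0.7, 0.6, 1.6]
opening: 0.999
```

Emit:
step_arm([
  [0,0,0],
  [0,0,0],
], spin=[0,0], fingers=[100,100])

```text
time_s: 3.65
eef_pos: [0.5361, 0.4125, 0.1558]
eef_rot: [0.517, 0.485, 0.516, -0.481]
wrist_force: [0.5, -0.4, 0.1]
opening: 0.999
```

```bash
python3 - <<'E'
from h import *
import pickle
o,im=grab("wrist","w3"); pickle.dump(o,open("w3.pkl","wb")); print(np.round(o["eef_pos"],4),np.round(o["dq"],3))
print(np.round(yaw(),3)); print(px("wrist",[o["eef_pos"]*[1,1,0]+[0,0,.035]],o))
E
```

```text
[0.5361 0.4125 0.1558] [ 0.003  0.001  0.009 -0.    -0.003  0.   ]
[[ 0.004  0.998  0.067]
 [ 0.002  0.067 -0.998]
 [-1.     0.004 -0.002]]
[[258.70259089 189.32991348]]
```

View pics/w3.png

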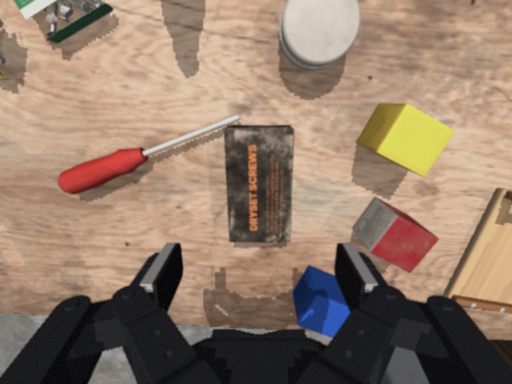

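```bash
python3 - <<'E'
from h import *
import pickle
o=pickle.load(open("w3.pkl","rb")); im=cv2.imread("pics/w3.png")
cv2.imwrite("pics/w3z.png",cv2.resize(im[100:260,200:320],None,fx=4.5,fy=4.5 if 0 else 3.7,interpolation=cv2.INTER_CUBIC)[:600])
g=cv2.cvtColor(im,cv2.COLOR_BGR2HSV); m=((im.max(2)<95)|((g[...,0]<14)&(g[...,1]>170))).astype(np.uint8)*255
m[:,:215]=0;m[:,305:]=0;m[:115]=0;m[258:]=0
m=cv2.morphologyEx(cv2.morphologyEx(m,cv2.MORPH_CLOSE,np.ones((9,9))),cv2.MORPH_OPEN,np.ones((9,9)))
c=max(cv2.findContours(m,0,1)[0],key=cv2.contourArea); print(cv2.minAreaRect(c),rect(pt("wrist",c.reshape(-1,2),.035,o)[:,:2]*1000))
E
```

```text
((257.5, 185.0), (112.0, 65.0), 90.0) (array([536.6, 412.6]), 116.9, 63.1, 4.4)
```

View pics/w3z.png

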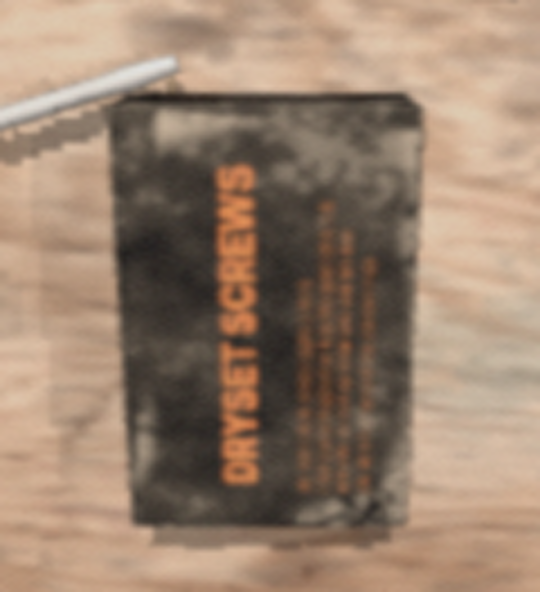

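```bash
python3 - <<'E'
from h import *
import pickle
o=pickle.load(open("w3.pkl","rb"))
P=pt("wrist",np.array([(110,103),(422,105),(408,523),(135,523)])/[4.5,3.7]+[200,100],.035,o)[:,:2]*1000
print(P.round(1),P.mean(0),rect(P))
E
```

```text
[[593.6 448. ]
 [597.3 384.2]
 [480.3 374.8]
 [476.  439.1]] [536.82169049 411.53161537] (array([537. , 411.4]), 118.5, 64.4, 4.4)
```

Emit:
step_arm([
  [1,-1,-50],
  [1,-1,-90],
  [1,-1,-120],
  [1,-1,-135],
  [1,-1,-135],
  [1,-1,-135],
], spin=[0.01,0.01,0.01,0.01,0.01,0.01], fingers=[100,100,100,100,100,100])

```text
time_s: 4.3
eef_pos: [0.5365, 0.4117, 0.0193]
eef_rot: [0.519, 0.481, 0.519, -0.479]
wrist_force: [0.7, -0.2, -0.6]
opening: 0.996
```

```bash
python3 - <<'E'
from h import *
print(ctrl.tcp_to_tips)
o,im=grab("wrist","w4"); print(np.round(o["eef_pos"],4))
E
```

```text
0.011
[0.5365 0.4117 0.0193]
```

View pics/w4.png

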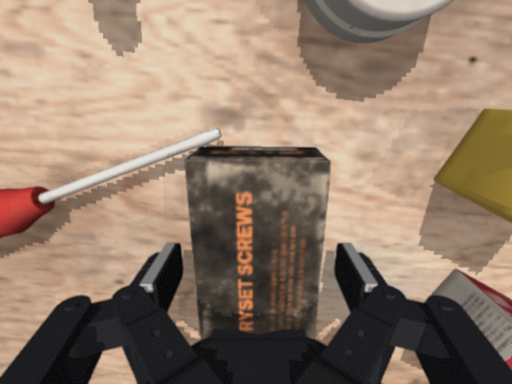

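Both fingers straddle the carton evenly, and the screwdriver tip at (218,133) is clear of it. Closing now.

Emit:
step_arm([
  [0,0,0],
  [0,0,0],
  [0,0,0],
  [0,0,0],
  [0,0,0],
  [0,0,0],
  [0,0,0],
  [0,0,0],
], spin=[0,0,0,0,0,0,0,0], fingers=[0,0,0,0,0,0,0,0])

```text
time_s: 5.15
eef_pos: [0.5368, 0.412, 0.0201]
eef_rot: [0.52, 0.482, 0.519, -0.479]
wrist_force: [-0.7, 0.7, 7.5]
opening: 0.76
```

Emit:
step_arm([
  [0,0,15],
  [0,0,40],
  [0,0,80],
  [0,0,110],
  [0,0,130],
  [0,0,130],
  [0,0,130],
], spin=[0,0,0,0,0,0,0], fingers=[0,0,0,0,0,0,0])

```text
time_s: 5.85
eef_pos: [0.5349, 0.4108, 0.1473]
eef_rot: [0.519, 0.48, 0.519, -0.48]
wrist_force: [-0.1, -1.0, -4.5]
opening: 0.76
```

```bash
python3 - <<'E'
from h import *
import pickle
o,im=grab("wrist","w5"); pickle.dump(o,open("w5.pkl","wb")); print(np.round(o["eef_pos"],4),o["wrist_force"]); print(np.round(yaw(),3))
E
```

```text
[0.5349 0.4108 0.1473] [-0.09159458 -0.95005047 -4.53203523]
[[-0.002  0.997  0.078]
 [-0.001  0.078 -0.997]
 [-1.    -0.002  0.001]]
```

View pics/w5.png

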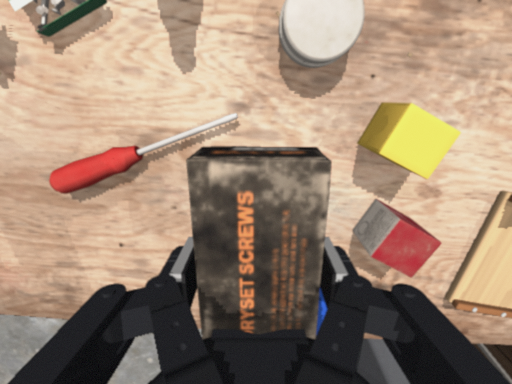

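```bash
python3 - <<'E'
from h import *
import pickle
o=pickle.load(open("w5.pkl","rb")); z=o["eef_pos"][2]
print((pt("wrist",[(189,160),(329,157)],z+.015,o)-o["eef_pos"])*1000)
E
```

```text
[[ 56.3371548   35.19803477  15.        ]
 [ 62.39145366 -26.21221248  15.        ]]
```

Emit:
step_arm([
  [-67,-303,0],
  [-67,-303,0],
  [-67,-303,0],
  [-67,-303,0],
  [-67,-303,0],
  [-67,-303,0],
  [-67,-303,0],
  [-67,-303,0],
  [-67,-303,0],
  [-67,-303,0],
], spin=[-0.204,-0.204,-0.204,-0.204,-0.204,-0.204,-0.204,-0.204,-0.204,-0.204], fingers=[0,0,0,0,0,0,0,0,0,0])

```text
time_s: 6.9
eef_pos: [0.4682, 0.1091, 0.1468]
eef_rot: [-0.468, -0.53, -0.468, 0.53]
wrist_force: [0.3, -0.3, -4.3]
opening: 0.76
```

Emit:
step_arm([
  [0,0,-50],
  [0,0,-60],
  [0,0,-60],
], spin=[0,0,0], fingers=[0,0,0])

```text
time_s: 7.2
eef_pos: [0.4659, 0.1091, 0.0851]
eef_rot: [-0.466, -0.529, -0.469, 0.532]
wrist_force: [-0.3, 0.2, -3.3]
opening: 0.755
```

```bash
python3 - <<'E'
from h import *
import pickle
o,im=grab("wrist","w6"); pickle.dump(o,open("w6.pkl","wb")); print(np.round(o["eef_pos"],4),o["wrist_force"]); print(np.round(yaw(),3))
cv2.imwrite("pics/w6z.png",cv2.resize(im[80:280,160:370],None,fx=3,fy=3,interpolation=cv2.INTER_CUBIC)[:600])
E
```

```text
[0.4659 0.1091 0.0851] [-0.26820211  0.24382255 -3.26880099]
[[-0.002  0.992 -0.124]
 [ 0.    -0.124 -0.992]
 [-1.    -0.002  0.   ]]
```

View pics/w6z.png

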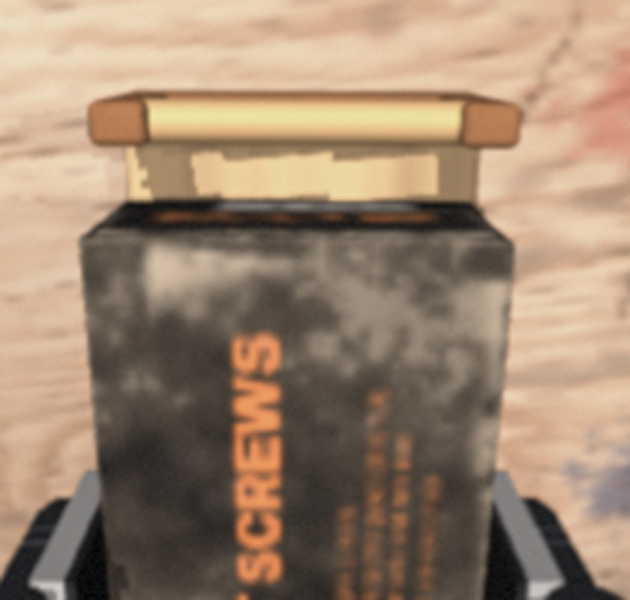

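```bash
python3 - <<'E'
from h import *
import pickle
o=pickle.load(open("w6.pkl","rb")); z=o["eef_pos"][2]; M=yaw()
P=pt("wrist",np.array([(92,102),(519,104),(518,145),(90,143)])/3+[160,80],.054,o)*1000
print(P.round(1),P.mean(0)); d=P.mean(0)-o["eef_pos"]*1000; print(d@M)
Q=pt("wrist",np.array([(82,241),(514,241)])/3+[160,80],z+.015,o)*1000-o["eef_pos"]*1000
print(Q@M)
E
```

```text
[[546.2 139.   54. ]
 [535.4  56.7  54. ]
 [527.6  57.2  54. ]
 [538.6 141.   54. ]] [536.96445227  98.50256744  54.        ]
[30.97246481 71.87939367  1.63125163]
[[-15.14957218  58.85185156 -31.61470868]
 [-15.13882598  58.77027151  31.78645035]]
```

Emit:
step_arm([
  [2,-2,-20],
  [2,-2,-40],
  [2,-2,-46],
  [2,-2,-46],
  [2,-2,-46],
], spin=[0,0,0,0,0], fingers=[0,0,0,0,0])

```text
time_s: 7.75
eef_pos: [0.4712, 0.1068, 0.044]
eef_rot: [0.468, 0.531, 0.468, -0.53]
wrist_force: [-5.6, 1.1, 5.9]
opening: 0.758
```

```bash
python3 - <<'E'
from h import *
import pickle
o,im=grab("wrist","w7"); pickle.dump(o,open("w7.pkl","wb")); print(np.round(o["eef_pos"],4),o["wrist_force"])
cv2.imwrite("pics/w7z.png",cv2.resize(im[80:280,160:370],None,fx=3,fy=3,interpolation=cv2.INTER_CUBIC)[:600])
M=yaw();print(M.round(3))
E
```

```text
[0.4712 0.1068 0.044 ] [-5.64187993  1.07575158  5.86302324]
[[ 0.001  0.992 -0.125]
 [ 0.001 -0.125 -0.992]
 [-1.     0.001 -0.001]]
```

View pics/w7z.png

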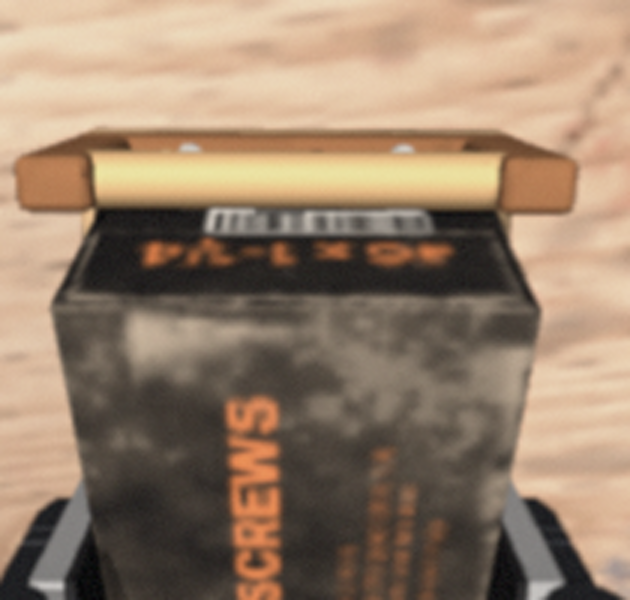

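The force reading (-5.6, +5.9 N) shows the carton's front edge touching the handle-end cleat. The tool is about 4 mm too far forward, so I'll back off.

Emit:
step_arm([
  [0,0,15],
  [-4,0.5,15],
  [-4,0.5,15],
  [-4,0.5,15],
  [-4,0.5,15],
], spin=[0,0,0,0,0], fingers=[0,0,0,0,0])

```text
time_s: 8.3
eef_pos: [0.4661, 0.1066, 0.0561]
eef_rot: [-0.467, -0.53, -0.468, 0.531]
wrist_force: [0.9, -0.5, -4.6]
opening: 0.757
```

```bash
python3 - <<'E'
from h import *
import pickle
o,im=grab("wrist","w8"); pickle.dump(o,open("w8.pkl","wb")); print(np.round(o["eef_pos"],4),o["wrist_force"])
im2=eyes.camera("scene")[:,:,::-1]; cv2.imwrite("pics/s8.png",cv2.resize(im2[150:270,230:350],None,fx=5,fy=5,interpolation=cv2.INTER_CUBIC))
cv2.imwrite("pics/w8z.png",cv2.resize(im[80:280,160:370],None,fx=3,fy=3,interpolation=cv2.INTER_CUBIC)[:600])
M=yaw();print(M.round(3))
E
```

```text
[0.4661 0.1066 0.0561] [ 0.90184901 -0.54793633 -4.61214627]
[[-0.001  0.992 -0.126]
 [ 0.    -0.126 -0.992]
 [-1.    -0.001  0.   ]]
```

View pics/w8z.png

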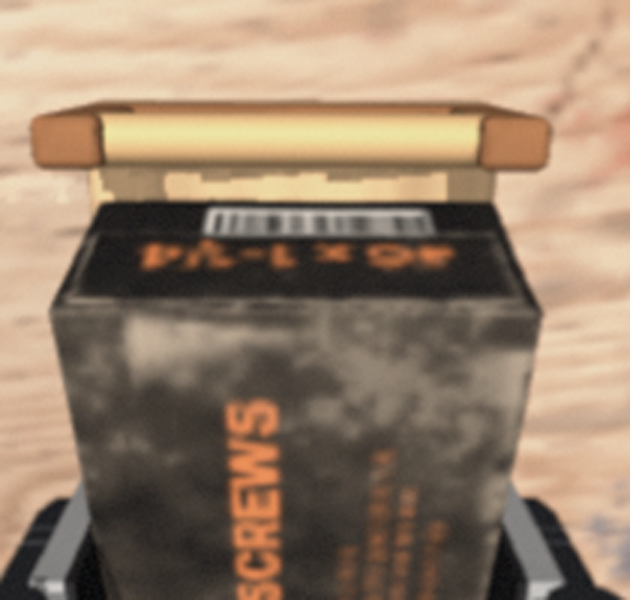

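View pics/s8.png

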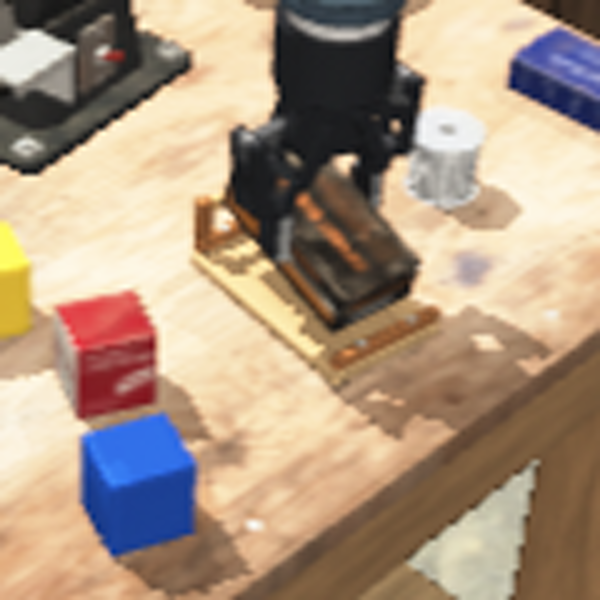

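```bash
cat >> h.py <<'E'
def bywidth(uvL,uvR,w):
    k,d=K("wrist"); p=cv2.undistortPoints(np.array([uvL,uvR],float).reshape(-1,1,2),k,d).reshape(-1,2)
    D=w/abs(p[1,0]-p[0,0]); c=p.mean(0)
    T=np.array(eyes.camera_model("wrist")["tool_from_camera"]); return (T@np.array([c[0]*D,-c[1]*D,-D,1]))[:3]*1000
E
python3 - <<'E'
from h import *
g=lambda a,b:bywidth(np.array(a)/3+[160,80],np.array(b)/3+[160,80],.066)
print("now top",g((52,312),(541,312)),"bot",g((97,204),(497,204)))
print("before top",g((82,240),(514,240)),"bot",g((125,203),(474,203)))
E
```

```text
now top [-27.78042884  51.74425917  -0.16473564] bot [ 1.00044276e+00  6.13532602e+01 -9.45752847e-03]
before top [-10.56422015  57.84849313   0.10869886] bot [20.42527408 58.15820361  0.5192939 ]
```

Emit:
step_arm([
  [0,0,-5],
  [0,0,-8],
  [0,0,-11],
  [0,0,-14],
], spin=[0,0,0,0], fingers=[0,0,0,0])

```text
time_s: 8.8
eef_pos: [0.4672, 0.1064, 0.043]
eef_rot: [0.468, 0.531, 0.467, -0.53]
wrist_force: [-1.8, -1.1, 12.7]
opening: 0.763
```

Emit:
step_arm([
  [0,0,-3],
  [0,0,-6],
  [0,0,-8],
], spin=[0,0,0], fingers=[0,0,0])

```text
time_s: 9.1
eef_pos: [0.4714, 0.1058, 0.0373]
eef_rot: [0.47, 0.533, 0.465, -0.528]
wrist_force: [6.5, -4.8, 12.3]
opening: 0.756
```

```bash
python3 - <<'E'
from h import *
o,im=grab("wrist","w9"); print(np.round(o["eef_pos"],4),o["wrist_force"])
cv2.imwrite("pics/w9z.png",cv2.resize(im[80:280,160:370],None,fx=3,fy=3,interpolation=cv2.INTER_CUBIC)[:600])
E
```

```text
[0.4714 0.1058 0.0373] [ 6.47869195 -4.75831447 12.32077756]
```

View pics/w9z.png

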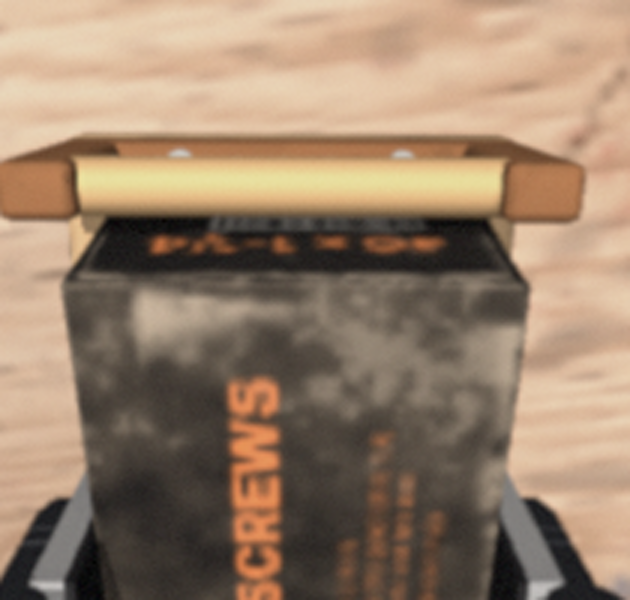

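```bash
python3 - <<'E'
from h import *
g=lambda a,b:bywidth(np.array(a)/3+[160,80],np.array(b)/3+[160,80],.066)
print("now top",g((65,285),(527,285)))
o=ctrl.get_obs();print(o["eef_pos"],o["wrist_force"])
o["eef_pos"]=np.array([.4714,.1058,.0373])
P=pt("wrist",np.array([(5,160),(584,165),(583,220),(5,218)])/3+[160,80],.054,o)*1000
M=yaw();print((P-o["eef_pos"]*1000)@M)
im=eyes.camera("scene")[:,:,::-1]; cv2.imwrite("pics/s9.png",cv2.resize(im[150:270,230:350],None,fx=5,fy=5,interpolation=cv2.INTER_CUBIC))
E
```

```text
now top [-20.46267005  53.48094791  -0.2166609 ]
[0.47144899 0.10580463 0.0371748 ] [ 5.38549165 -2.13070472 11.78697986]
[[-15.98523177  70.63279931 -41.37053763]
 [-16.01320769  69.83115071  40.63857472]
 [-16.0919171   61.96864482  41.35053487]
 [-16.06757079  62.36703821 -42.29472454]]
```

View pics/s9.png

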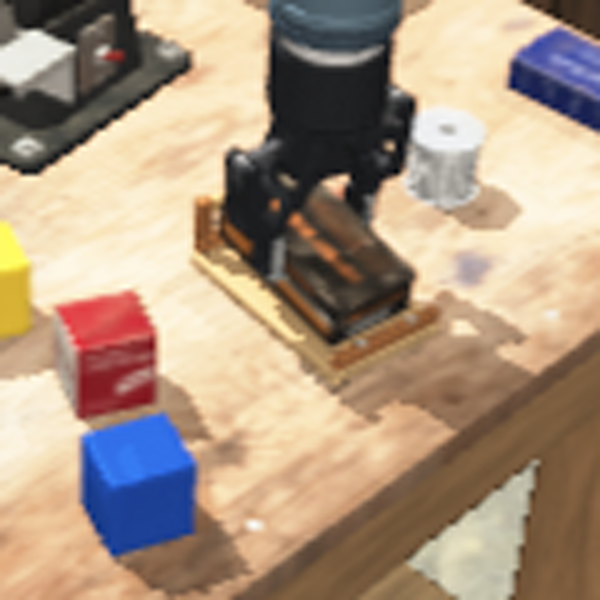

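Emit:
step_arm([
  [-3,0.4,2],
  [-6,0.8,0],
  [-6,0.8,-4],
  [-6,0.8,-7],
  [-6,0.8,-7],
], spin=[0,0,0,0,0], fingers=[0,0,0,0,0])

```text
time_s: 9.7
eef_pos: [0.467, 0.1067, 0.0309]
eef_rot: [0.471, 0.534, 0.464, -0.527]
wrist_force: [11.1, -2.2, 14.3]
opening: 0.761
```

```bash
python3 - <<'E'
from h import *
o,im=grab("wrist","w10"); print(np.round(o["eef_pos"],4),o["wrist_force"])
cv2.imwrite("pics/w10z.png",cv2.resize(im[80:280,160:370],None,fx=3,fy=3,interpolation=cv2.INTER_CUBIC)[:600])
E
```

```text
[0.467  0.1067 0.0309] [11.05360816 -2.24396486 14.28608639]
```

View pics/w10z.png

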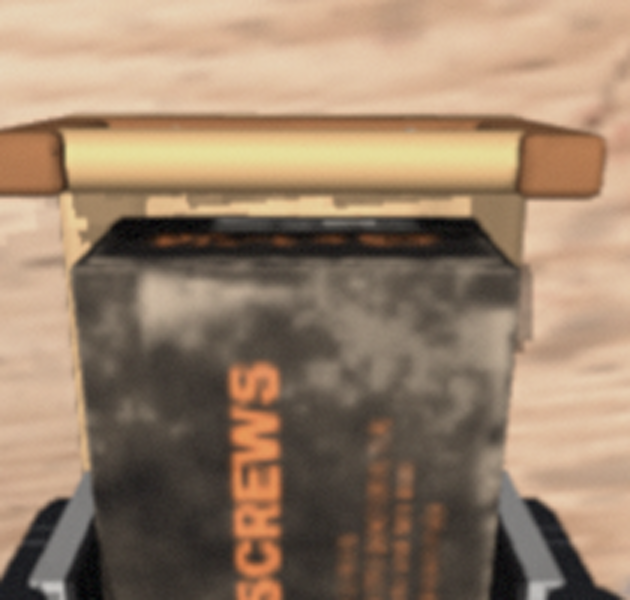

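Emit:
step_arm([
  [3,-0.4,1],
  [5,-0.6,2],
  [5,-0.6,2],
  [5,-0.6,3],
  [5,-0.6,3],
  [5,-0.6,3],
], spin=[0,0,0,0,0,0], fingers=[0,0,0,100,100,100])

```text
time_s: 10.35
eef_pos: [0.4644, 0.1068, 0.0298]
eef_rot: [-0.467, -0.53, -0.468, 0.531]
wrist_force: [0.6, -0.3, -0.1]
opening: 0.997
```

Emit:
step_arm([
  [0,0,2],
  [0,0,2],
  [0,0,40],
  [0,0,80],
  [0,0,80],
], spin=[0,0,0,0,0], fingers=[100,100,100,100,100])

```text
time_s: 10.85
eef_pos: [0.4691, 0.1067, 0.1153]
eef_rot: [0.47, 0.533, 0.465, -0.528]
wrist_force: [1.2, 0.7, -0.7]
opening: 0.999
```

```bash
python3 - <<'E'
from h import *
import pickle
o,im=grab("wrist","w11"); pickle.dump(o,open("w11.pkl","wb"));print(np.round(o["eef_pos"],4),o["wrist_force"]);print(yaw().round(3))
cv2.imwrite("pics/w11z.png",cv2.resize(im[80:280,160:370],None,fx=3,fy=3,interpolation=cv2.INTER_CUBIC)[:600])
E
```

```text
[0.4691 0.1067 0.1153] [ 1.18692277  0.65007302 -0.72579565]
[[ 0.006  0.992 -0.126]
 [-0.    -0.126 -0.992]
 [-1.     0.006 -0.001]]
```

View pics/w11z.png

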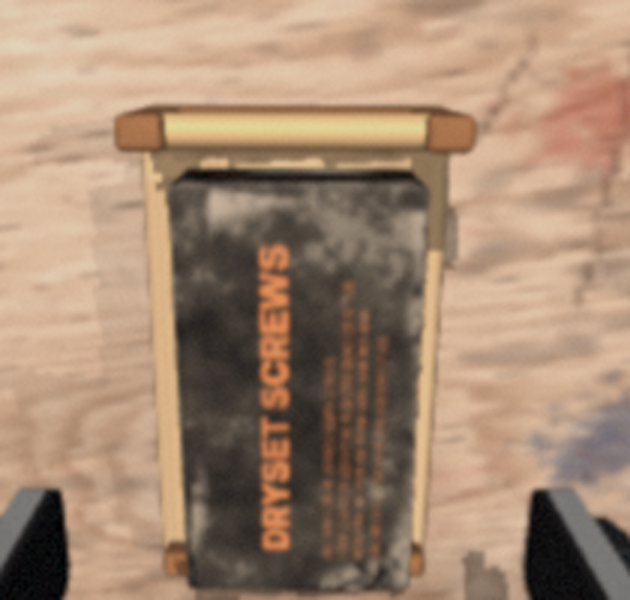

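```bash
python3 - <<'E'
from h import *
import pickle
o=pickle.load(open("w11.pkl","rb")); M=yaw()
f=lambda l,z:((pt("wrist",np.array(l)/3+[160,80],z,o)-o["eef_pos"])*1000@M)[:,1:].round(1).tolist()
print("top corners",f([(168,187),(428,187),(412,588),(190,586)],.047))
print("posts",f([(116,113),(476,115),(476,152),(116,150)],.054))
print("near cleat inner ends",f([(167,543),(424,547)],.022), "outer",f([(167,575),(424,575)],.022))
g=lambda a,b:bywidth(np.array(a)/3+[160,80],np.array(b)/3+[160,80],.066)
print(g((168,187),(428,187)),g((190,586),(412,588)))
im=eyes.camera("scene")[:,:,::-1]; cv2.imwrite("pics/s11.png",cv2.resize(im[150:270,230:350],None,fx=5,fy=5,interpolation=cv2.INTER_CUBIC))
E
```

```text
top corners [[54.0, -31.8], [54.0, 32.6], [-63.1, 33.9], [-62.4, -31.3]]
posts [[72.2, -42.0], [71.7, 41.8], [63.2, 42.4], [63.8, -42.6]]
near cleat inner ends [[-64.2, -41.9], [-65.8, 41.4]] outer [[-76.4, -42.5], [-76.5, 41.9]]
[73.71104681 53.0190318   0.45479543] [ 70.14558333 -64.80838463   1.33405562]
```

View pics/s11.png

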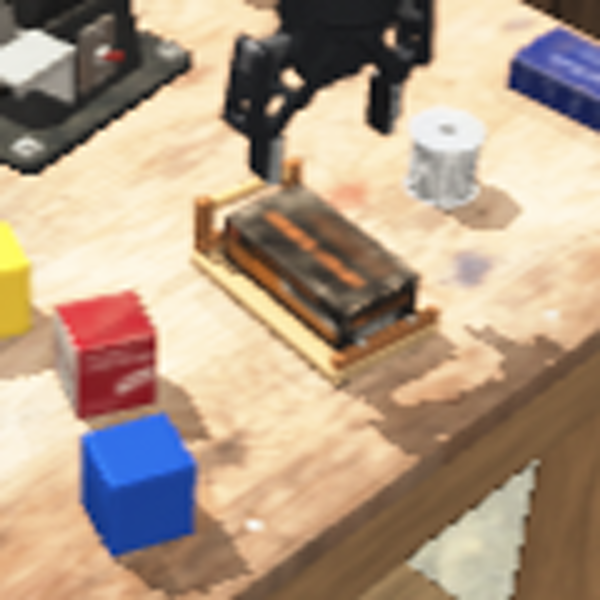

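The screw carton now lies flat between the cleats. By width, both ends sit at about the expected height. Its centre is near (463,107), at about -7.2°. The hook carton is next.

Emit:
step_arm([
  [0,-20,45],
  [13,-320,60],
  [13,-320,60],
  [13,-320,60],
  [13,-320,60],
  [13,-320,60],
  [13,-320,60],
  [13,-320,60],
  [13,-320,50],
  [13,-320,45],
], spin=[0.16,0.16,0.16,0.16,0.16,0.16,0.16,0.16,0.16,0.16], fingers=[100,100,100,100,100,100,100,100,100,100])

```text
time_s: 11.95
eef_pos: [0.4769, -0.2115, 0.1526]
eef_rot: [0.507, 0.491, 0.51, -0.491]
wrist_force: [-1.1, 0.5, -1.2]
opening: 0.995
```

Emit:
step_arm([
  [0,0,0],
  [0,0,0],
  [0,0,0],
], spin=[0,0,0], fingers=[100,100,100])

```text
time_s: 12.25
eef_pos: [0.4785, -0.2124, 0.1554]
eef_rot: [0.509, 0.491, 0.509, -0.491]
wrist_force: [-0.4, 0.2, -0.1]
opening: 1.003
```

```bash
python3 - <<'E'
from h import *
import pickle
o,im=grab("wrist","w12"); pickle.dump(o,open("w12.pkl","wb"));print(np.round(o["eef_pos"],4),o["wrist_force"]);print(yaw().round(3))
hsv=cv2.cvtColor(im,cv2.COLOR_BGR2HSV)
m=cv2.inRange(hsv,(105,90,40),(135,255,255)); m[:, :180]=0; m[255:]=0
m=cv2.morphologyEx(m,cv2.MORPH_CLOSE,np.ones((7,7)))
c=max(cv2.findContours(m,0,1)[0],key=cv2.contourArea)
print(cv2.minAreaRect(c)); print("hook",rect(pt("wrist",c.reshape(-1,2),.029,o)[:,:2]*1000))
E
```

```text
[ 0.4785 -0.2124  0.1554] [-0.40002825  0.20193249 -0.0645123 ]
[[ 0.     0.999  0.035]
 [-0.     0.035 -0.999]
 [-1.     0.     0.   ]]
((261.0, 179.5), (111.0, 60.0), 90.0)
hook (array([ 482.5, -214.2]), 116.6, 57.0, 1.7)
```

View pics/w12.png

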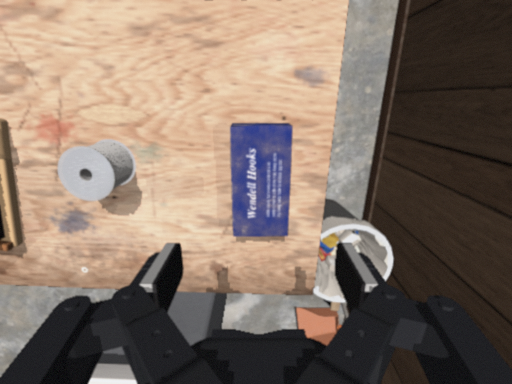

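Emit:
step_arm([
  [3,-2,-50],
  [3,-2,-90],
  [3,-2,-120],
  [3,-2,-138],
  [3,-2,-138],
  [3,-2,-138],
], spin=[-0.003,-0.003,-0.003,-0.003,-0.003,-0.003], fingers=[100,100,100,100,100,100])

```text
time_s: 12.9
eef_pos: [0.4816, -0.2153, 0.0178]
eef_rot: [0.508, 0.492, 0.508, -0.492]
wrist_force: [0.2, 0.5, 1.0]
opening: 1.005
```

```bash
python3 - <<'E'
from h import *
import pickle
o,im=grab("wrist","w13"); print(np.round(o["eef_pos"],4),o["wrist_force"])
E
```

```text
[ 0.4816 -0.2153  0.0178] [0.23334086 0.4763906  1.0248249 ]
```

View pics/w13.png

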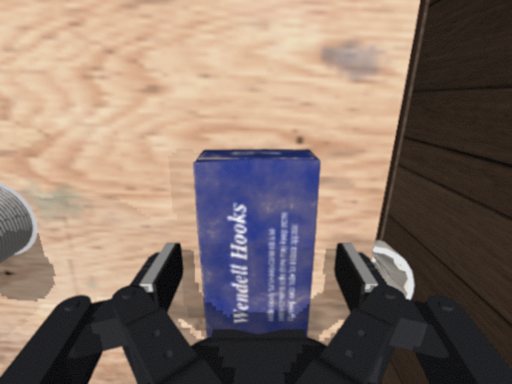

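The fingers are evenly around the hook carton, whose front edge is at row 160. Grip and lift.

Emit:
step_arm([
  [0,0,0],
  [0,0,0],
  [0,0,0],
  [0,0,0],
  [0,0,0],
  [0,0,0],
  [0,0,0],
  [0,0,0],
], spin=[0,0,0,0,0,0,0,0], fingers=[0,0,0,0,0,0,0,0])

```text
time_s: 13.75
eef_pos: [0.4824, -0.216, 0.0191]
eef_rot: [0.509, 0.492, 0.507, -0.492]
wrist_force: [-0.8, 0.9, 6.3]
opening: 0.696
```

Emit:
step_arm([
  [0,0,15],
  [0,0,40],
  [0,0,80],
  [0,0,120],
  [0,0,150],
  [0,0,150],
  [0,0,150],
], spin=[0,0,0,0,0,0,0], fingers=[0,0,0,0,0,0,0])

```text
time_s: 14.45
eef_pos: [0.4815, -0.2155, 0.1686]
eef_rot: [0.508, 0.492, 0.507, -0.492]
wrist_force: [0.4, 0.1, -1.6]
opening: 0.699
```

```bash
python3 - <<'E'
from h import *
import pickle
o,im=grab("wrist","w14"); print(np.round(o["eef_pos"],4),o["wrist_force"]);print(yaw().round(3))
cv2.imwrite("pics/w14z.png",cv2.resize(im[80:280,160:370],None,fx=3,fy=3,interpolation=cv2.INTER_CUBIC)[:600])
E
```

```text
[ 0.4815 -0.2155  0.1686] [ 0.4222405   0.1458302  -1.55861189]
[[-0.     1.     0.031]
 [ 0.     0.031 -1.   ]
 [-1.    -0.    -0.   ]]
```

View pics/w14z.png

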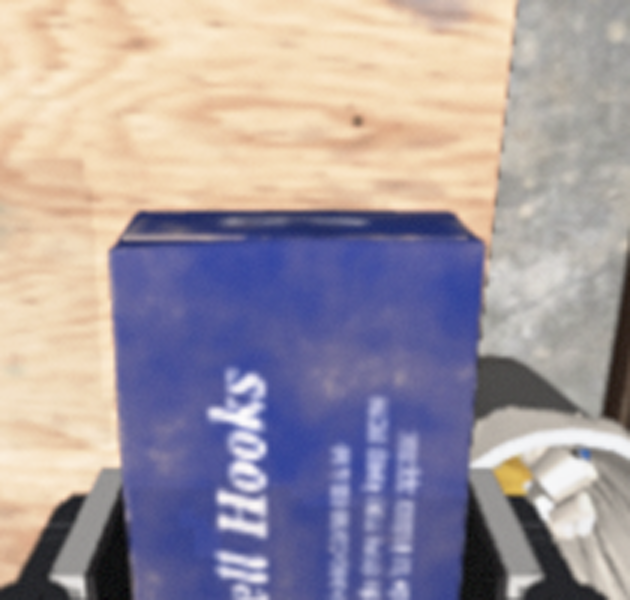

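```bash
python3 - <<'E'
from h import *
g=lambda a,b:bywidth(np.array(a)/3+[160,80],np.array(b)/3+[160,80],.060)
print(g((111,246),(484,244)),g((137,213),(457,213)))
o=ctrl.get_obs(); print((pt("wrist",np.array([(111,246),(484,244)])/3+[160,80],o["eef_pos"][2]+.012,o)-o["eef_pos"])*1000@yaw())
E
```

```text
[-4.39563107 55.70507007  0.24200027] [18.55866998 56.62961551  0.22934419]
[[-12.01433862  57.31147253 -27.99050709]
 [-12.03102281  57.5483133   28.40145951]]
```

Emit:
step_arm([
  [-16,322,0],
  [-16,322,0],
  [-16,322,0],
  [-16,322,0],
  [-16,322,0],
  [-16,322,0],
  [-16,322,0],
  [-16,322,0],
  [-16,322,0],
  [-16,322,-40],
], spin=[-0.157,-0.157,-0.157,-0.157,-0.157,-0.157,-0.157,-0.157,-0.157,-0.157], fingers=[0,0,0,0,0,0,0,0,0,0])

```text
time_s: 15.5
eef_pos: [0.4694, 0.1059, 0.1308]
eef_rot: [0.47, 0.533, 0.465, -0.528]
wrist_force: [1.3, -0.6, -1.5]
opening: 0.695
```

Emit:
step_arm([
  [0,0,-30],
  [0,0,-40],
  [0,0,-40],
  [0,0,-40],
], spin=[0,0,0,0], fingers=[0,0,0,0])

```text
time_s: 15.9
eef_pos: [0.466, 0.106, 0.0881]
eef_rot: [0.467, 0.531, 0.467, -0.531]
wrist_force: [0.6, -0.1, -1.6]
opening: 0.696
```

```bash
python3 - <<'E'
from h import *
import pickle
o,im=grab("wrist","w15"); pickle.dump(o,open("w15.pkl","wb"));print(np.round(o["eef_pos"],4),o["wrist_force"]);print(yaw().round(3))
cv2.imwrite("pics/w15z.png",cv2.resize(im[80:280,160:370],None,fx=3,fy=3,interpolation=cv2.INTER_CUBIC)[:600])
E
```

```text
[0.466  0.106  0.0881] [ 0.61341027 -0.13464338 -1.623199  ]
[[ 0.002  0.992 -0.127]
 [-0.    -0.127 -0.992]
 [-1.     0.002 -0.   ]]
```

View pics/w15z.png

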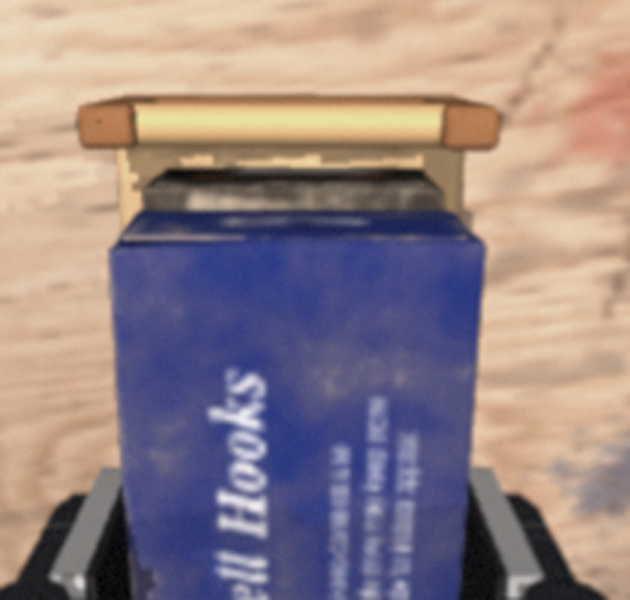

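```bash
python3 - <<'E'
from h import *
import pickle
o=pickle.load(open("w15.pkl","rb")); M=yaw(); z=o["eef_pos"][2]
f=lambda l,z:((pt("wrist",np.array(l)/3+[160,80],z,o)-o["eef_pos"])*1000@M)[:,1:].round(1).tolist()
print("screw front",f([(143,187),(444,187)],.047)); print("hook top",f([(111,246),(484,244)],z+.011),"bot",f([(137,213),(457,213)],z-.018))
print("posts",f([(80,105),(500,108),(499,147),(80,146)],.054))
E
```

```text
screw front [[58.0, -32.7], [57.9, 31.5]]
hook top [[57.1, -28.4], [57.3, 28.5]] bot [[56.7, -29.8], [56.6, 30.0]]
posts [[75.4, -43.0], [74.7, 40.5], [67.0, 40.9], [67.4, -43.7]]
```

Emit:
step_arm([
  [0,0.6,-8],
  [0,0.6,-15],
  [0,0.6,-20],
  [0,0.6,-22],
  [0,0.6,-22],
], spin=[0,0,0,0,0], fingers=[0,0,0,0,0])

```text
time_s: 16.45
eef_pos: [0.4649, 0.1074, 0.0659]
eef_rot: [-0.467, -0.53, -0.468, 0.531]
wrist_force: [-5.2, -0.6, 9.6]
opening: 0.696
```

Emit:
step_arm([
  [0,0,2],
  [0,0,2],
  [0,0,2],
  [0,0,2],
  [0,0,2],
  [0,0,2],
  [0,0,5],
  [0,0,45],
  [0,0,85],
  [0,0,85],
  [0,0,85],
], spin=[0,0,0,0,0,0,0,0,0,0,0], fingers=[0,100,100,100,100,100,100,100,100,100,100])

```text
invalid input
```

Emit:
step_arm([
  [0,0,2],
  [0,0,2],
  [0,0,2],
  [0,0,2],
  [0,0,2],
  [0,0,5],
  [0,0,45],
  [0,0,85],
  [0,0,85],
  [0,0,85],
], spin=[0,0,0,0,0,0,0,0,0,0], fingers=[0,100,100,100,100,100,100,100,100,100])

```text
time_s: 17.45
eef_pos: [0.4661, 0.1073, 0.1515]
eef_rot: [0.468, 0.531, 0.467, -0.53]
wrist_force: [-0.0, -0.3, -0.7]
opening: 1.0
```

```bash
python3 - <<'E'
from h import *
import pickle
o,im=grab("wrist","w16"); pickle.dump(o,open("w16.pkl","wb"));print(np.round(o["eef_pos"],4),o["wrist_force"]);print(yaw().round(3))
cv2.imwrite("pics/w16z.png",cv2.resize(im[80:280,160:370],None,fx=3,fy=3,interpolation=cv2.INTER_CUBIC)[:600])
im=eyes.camera("scene")[:,:,::-1]; cv2.imwrite("pics/s16.png",cv2.resize(im[150:270,230:350],None,fx=5,fy=5,interpolation=cv2.INTER_CUBIC))
E
```

```text
[0.4661 0.1073 0.1515] [-0.0243688  -0.25768511 -0.72126701]
[[ 0.     0.992 -0.126]
 [ 0.    -0.126 -0.992]
 [-1.     0.    -0.   ]]
```

View pics/w16z.png

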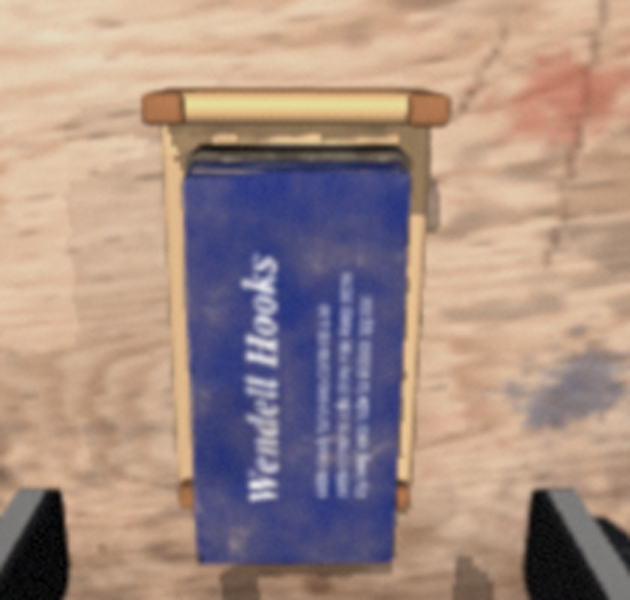

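View pics/s16.png

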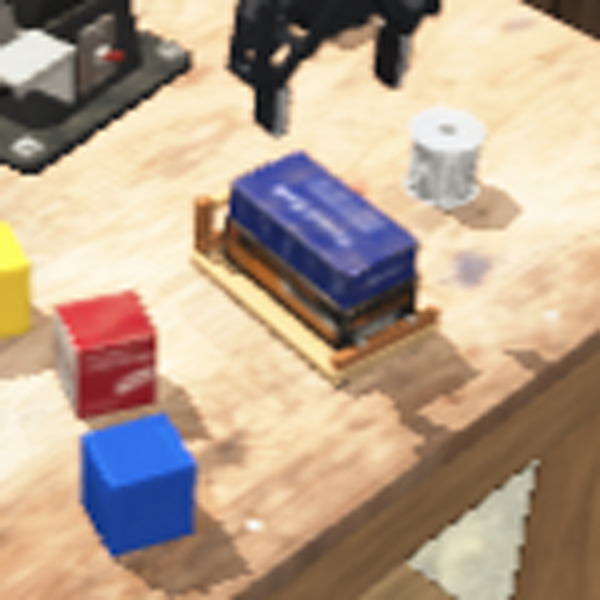

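Both pictures show the hook carton flat and square on the screw carton. I'll measure it and then go for the lamp carton.

```bash
python3 - <<'E'
from h import *
import pickle
o=pickle.load(open("w16.pkl","rb")); M=yaw()
f=lambda l,z:((pt("wrist",np.array(l)/3+[160,80],z,o)-o["eef_pos"])*1000@M)[:,1:].round(1)
C=f([(185,175),(411,170),(393,562),(198,562)],.076); print(C.tolist(),C.mean(0))
print("posts",f([(143,94),(450,96),(450,125),(142,124)],.054).mean(0)); print("screw front",f([(187,162),(409,160)],.047).tolist())
W=pt("wrist",np.array([(185,175),(411,170),(393,562),(198,562)])/3+[160,80],.076,o)*1000; print(W.mean(0),rect(W[:,:2]))
E
```

```text
[[56.1, -28.4], [57.3, 29.2], [-59.4, 29.0], [-59.3, -29.7]] [-1.325  0.025]
posts [7.0975e+01 2.5000e-02]
screw front [[56.0, -31.6], [56.5, 32.6]]
[464.66125212 107.46573005  76.        ] (array([465. , 107.7]), 116.7, 58.7, -7.3)
```

Emit:
step_arm([
  [10,30,20],
  [28,158,20],
  [28,158,20],
  [28,158,20],
  [28,158,20],
  [28,158,20],
  [28,158,20],
  [28,158,20],
], spin=[-0.31,-0.31,-0.31,-0.31,-0.31,-0.31,-0.31,-0.31], fingers=[100,100,100,100,100,100,100,100])

```text
time_s: 18.35
eef_pos: [0.4929, 0.2641, 0.1697]
eef_rot: [-0.379, -0.596, -0.38, 0.597]
wrist_force: [0.7, -0.8, 0.7]
opening: 1.001
```

```bash
python3 - <<'E'
from h import *
import pickle
o,im=grab("wrist","w17"); pickle.dump((o,yaw()),open("w17.pkl","wb"));print(np.round(o["eef_pos"],4),o["dq"].round(3));print(yaw().round(3))
cv2.imwrite("pics/w17z.png",cv2.resize(im[90:290,150:400],None,fx=3,fy=3,interpolation=cv2.INTER_CUBIC)[:600])
E
```

```text
[0.4929 0.2641 0.1697] [-0.002 -0.007 -0.005  0.001  0.001 -0.   ]
[[-0.001  0.906 -0.424]
 [-0.    -0.424 -0.906]
 [-1.    -0.     0.001]]
```

View pics/w17z.png

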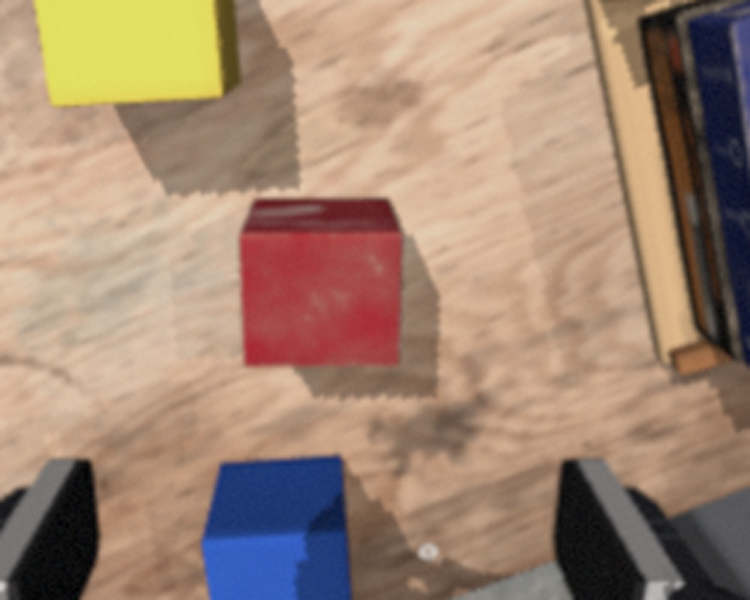

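```bash
python3 - <<'E'
from h import *
import pickle
o,M=pickle.load(open("w17.pkl","rb"))
f=lambda l,z:((pt("wrist",np.array(l)/3+[150,90],z,o)-o["eef_pos"])*1000@M)[:,1:].round(1)
C=f([(241,235),(402,235),(399,364),(245,364)],.056); print(C.tolist(),C.mean(0)); print("back base",f([(253,200),(390,200)],.0))
E
```

```text
[[22.4, -26.9], [22.4, 23.4], [-21.5, 23.8], [-21.4, -27.1]] [ 0.475 -1.7  ]
back base [[ 21.9 -27.9]
 [ 21.9  24. ]]
```

Emit:
step_arm([
  [1,1.5,-50],
  [1,1.5,-90],
  [1,1.5,-125],
  [1,1.5,-147],
  [1,1.5,-147],
  [1,1.5,-147],
], spin=[0,0,0,0,0,0], fingers=[100,100,100,100,100,100])

```text
time_s: 19.0
eef_pos: [0.4945, 0.2663, 0.0237]
eef_rot: [-0.38, -0.596, -0.38, 0.597]
wrist_force: [0.3, 0.2, 0.6]
opening: 1.0
```

Emit:
step_arm([
  [0,0,0],
  [0,0,0],
  [0,0,0],
  [0,0,0],
  [0,0,0],
  [0,0,0],
  [0,0,0],
  [0,0,0],
], spin=[0,0,0,0,0,0,0,0], fingers=[0,0,0,0,0,0,0,0])

```text
time_s: 19.8
eef_pos: [0.4957, 0.2672, 0.0252]
eef_rot: [0.38, 0.597, 0.38, -0.595]
wrist_force: [-0.8, -0.9, 6.3]
opening: 0.61
```

Emit:
step_arm([
  [0,0,15],
  [0,0,50],
  [0,0,100],
  [0,0,140],
  [0,0,140],
  [0,0,140],
], spin=[0,0,0,0,0,0], fingers=[0,0,0,0,0,0])

```text
time_s: 20.4
eef_pos: [0.4948, 0.2671, 0.1653]
eef_rot: [0.38, 0.597, 0.38, -0.595]
wrist_force: [0.0, 0.5, -1.7]
opening: 0.606
```

```bash
python3 - <<'E'
from h import *
import pickle
o,im=grab("wrist","w18"); pickle.dump((o,yaw()),open("w18.pkl","wb"));print(np.round(o["eef_pos"],4),o["dq"].round(3));print(yaw().round(3))
cv2.imwrite("pics/w18z.png",cv2.resize(im[90:290,150:400],None,fx=3,fy=3,interpolation=cv2.INTER_CUBIC)[:600])
E
```

```text
[0.4948 0.2671 0.1653] [-0.002  0.049  0.045 -0.002 -0.005  0.001]
[[-0.     0.906 -0.422]
 [ 0.    -0.422 -0.906]
 [-1.    -0.     0.   ]]
```

View pics/w18z.png

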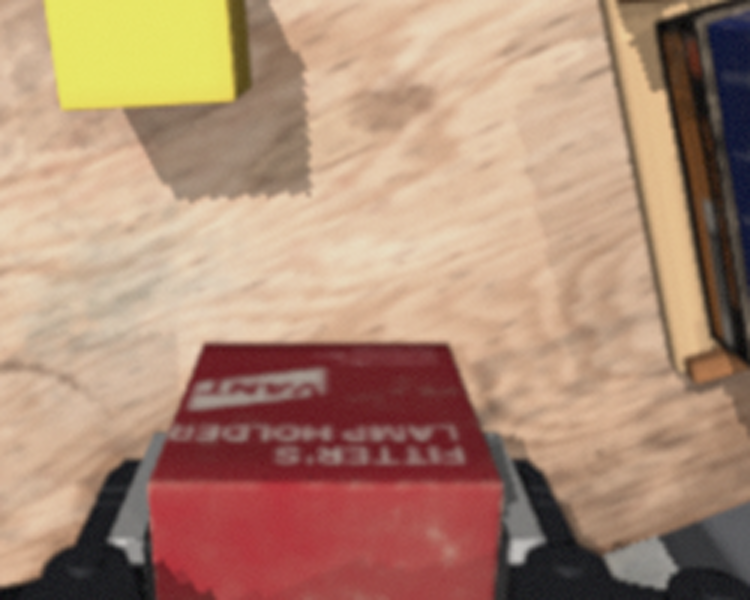

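```bash
python3 - <<'E'
from h import *
import pickle
o,M=pickle.load(open("w18.pkl","rb")); z=o["eef_pos"][2]
g=lambda a,b:bywidth(np.array(a)/3+[150,90],np.array(b)/3+[150,90],.0515)
print(g((151,482),(500,482)),g((203,343),(448,343)))
f=lambda l,z:((pt("wrist",np.array(l)/3+[150,90],z,o)-o["eef_pos"])*1000@M)[:,1:].round(1)
print(f([(151,482),(500,482)],z+.031),f([(203,343),(448,343)],z-.025))
E
```

```text
[-27.64779801  20.61348758  -0.67369253] [25.97208175 21.21390259 -0.61834876]
[[ 22.6 -25.5]
 [ 22.6  24.3]] [[ 21.7 -26.3]
 [ 21.6  24.9]]
```

Emit:
step_arm([
  [0,-163,0],
  [0,-163,0],
  [0,-163,0],
  [0,-163,0],
  [0,-163,0],
  [0,-163,0],
  [0,-163,-40],
  [0,-163,-40],
  [0,-163,-40],
], spin=[0.309,0.309,0.309,0.309,0.309,0.309,0.309,0.309,0.309], fingers=[0,0,0,0,0,0,0,0,0])

```text
time_s: 21.35
eef_pos: [0.4929, 0.1049, 0.1224]
eef_rot: [-0.467, -0.53, -0.469, 0.531]
wrist_force: [0.4, 0.5, -1.2]
opening: 0.607
```

```bash
python3 - <<'E'
from h import *
import pickle
o,im=grab("wrist","w19"); pickle.dump((o,yaw()),open("w19.pkl","wb"));print(np.round(o["eef_pos"],4),o["dq"].round(3));print(yaw().round(3))
cv2.imwrite("pics/w19z.png",cv2.resize(im[90:290,150:400],None,fx=3,fy=3,interpolation=cv2.INTER_CUBIC)[:600])
E
```

```text
[0.4929 0.1049 0.1224] [-0.003 -0.033 -0.035 -0.002 -0.001 -0.002]
[[-0.001  0.992 -0.125]
 [ 0.    -0.125 -0.992]
 [-1.    -0.001 -0.   ]]
```

View pics/w19z.png

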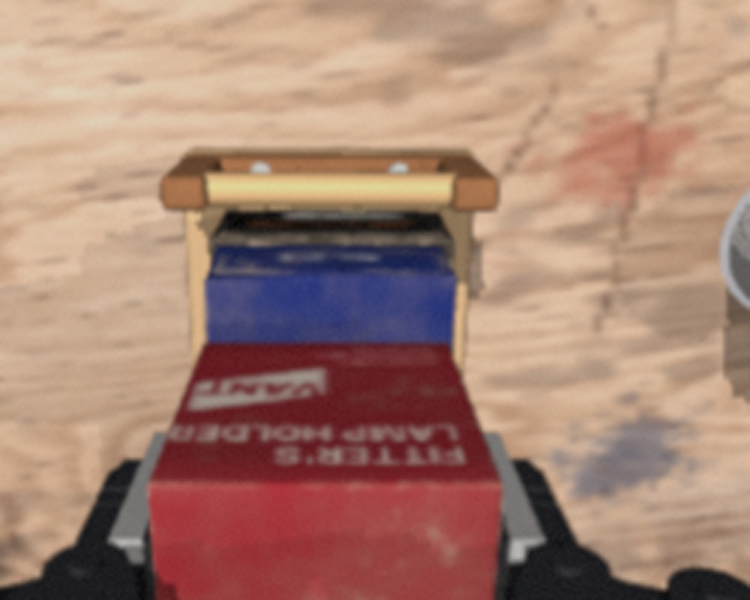

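```bash
python3 - <<'E'
from h import *
import pickle
o,M=pickle.load(open("w19.pkl","rb")); z=o["eef_pos"][2]
f=lambda l,z:((pt("wrist",np.array(l)/3+[150,90],z,o)-o["eef_pos"])*1000@M)[:,1:].round(1)
print("hook front top",f([(207,275),(455,276)],.076),"lamp bot",f([(203,343),(448,343)],z-.025),"posts",f([(161,178),(498,180),(497,208),(161,208)],.054).mean(0))
print(o["eef_pos"]*1e3+M@np.array([0,29.,0]))
E
```

```text
hook front top [[ 30.  -27.5]
 [ 29.7  29.6]] lamp bot [[ 21.7 -25.8]
 [ 21.7  25.3]] posts [44.525  0.75 ]
[521.67851785 101.27082845 122.34298737]
```

Emit:
step_arm([
  [0.5,-1,-8],
  [0.5,-1,-14],
  [0.5,-1,-14],
  [0.5,-1,-14],
  [0.5,-1,-14],
], spin=[0,0,0,0,0], fingers=[0,0,0,0,0])

```text
time_s: 21.9
eef_pos: [0.4949, 0.1028, 0.1096]
eef_rot: [0.467, 0.531, 0.467, -0.531]
wrist_force: [-0.3, -0.1, -0.6]
opening: 0.61
```

Emit:
step_arm([
  [-0.5,0.6,-3],
  [-0.5,0.6,-6],
  [-0.5,0.6,-9],
  [-0.5,0.6,-10],
  [-0.5,0.6,-10],
], spin=[0,0,0,0,0], fingers=[0,0,0,0,0])

```text
time_s: 22.4
eef_pos: [0.4945, 0.1034, 0.1007]
eef_rot: [0.467, 0.531, 0.467, -0.531]
wrist_force: [-6.1, -0.9, 14.3]
opening: 0.607
```

Emit:
step_arm([
  [0,0,2],
  [0,0,2.5],
  [0,0,2.5],
  [0,0,2.5],
  [0,0,2.5],
  [0,0,5],
  [0,0,45],
  [0,0,90],
  [0,0,90],
  [0,0,90],
], spin=[0,0,0,0,0,0,0,0,0,0], fingers=[0,0,100,100,100,100,100,100,100,100])

```text
time_s: 23.4
eef_pos: [0.4951, 0.1034, 0.1906]
eef_rot: [0.468, 0.532, 0.466, -0.53]
wrist_force: [-0.9, -0.3, -0.8]
opening: 1.003
```

```bash
python3 - <<'E'
from h import *
import pickle
o,im=grab("wrist","w20"); pickle.dump((o,yaw()),open("w20.pkl","wb"));print(np.round(o["eef_pos"],4),o["wrist_force"]);print(yaw().round(3))
cv2.imwrite("pics/w20z.png",cv2.resize(im[80:280,160:370],None,fx=3,fy=3,interpolation=cv2.INTER_CUBIC)[:600])
im=eyes.camera("scene")[:,:,::-1]; cv2.imwrite("pics/s20.png",cv2.resize(im[150:270,230:350],None,fx=5,fy=5,interpolation=cv2.INTER_CUBIC))
E
```

```text
[0.4951 0.1034 0.1906] [-0.89680756 -0.29012422 -0.78201257]
[[ 0.     0.992 -0.127]
 [ 0.    -0.127 -0.992]
 [-1.     0.    -0.   ]]
```

View pics/w20z.png

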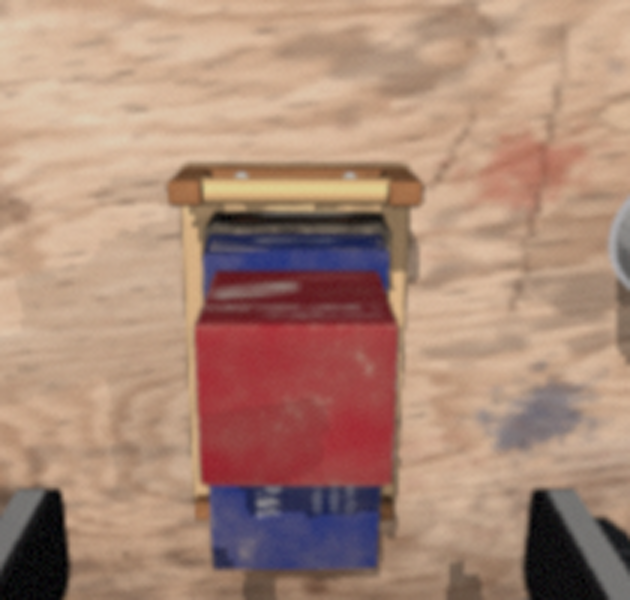

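View pics/s20.png

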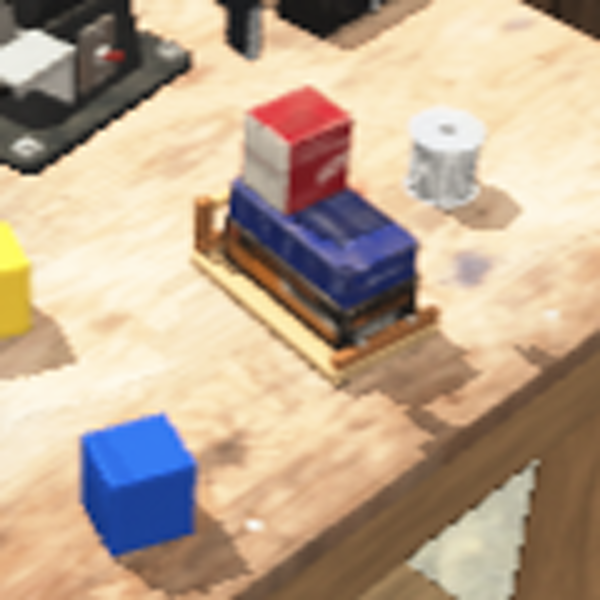

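```bash
python3 - <<'E'
from h import *
import pickle
o,M=pickle.load(open("w20.pkl","rb"))
f=lambda l,z:((pt("wrist",np.array(l)/3+[160,80],z,o)-o["eef_pos"])*1000@M)[:,1:].round(1)
L=f([(197,323),(397,323),(393,484),(203,484)],.132)
print("lamp top",L.tolist(),L.mean(0)); print("lamp base front",f([(205,273),(388,273)],.076).tolist())
H=f([(205,250),(389,248),(379,568),(213,568)],.076); print("hook",H.tolist(),H.mean(0))
E
```

```text
lamp top [[21.8, -24.7], [21.8, 25.0], [-23.4, 25.7], [-23.3, -25.0]] [-0.775  0.25 ]
lamp base front [[20.1, -28.7], [20.0, 29.0]]
hook [[27.5, -28.5], [28.1, 29.0], [-89.1, 29.7], [-89.0, -29.9]] [-30.625   0.075]
```

Emit:
step_arm([
  [-14,-155,0],
  [-14,-155,0],
  [-14,-155,0],
  [-14,-155,0],
  [-14,-155,-20],
  [-14,-155,-30],
  [-14,-155,-30],
  [-14,-155,-30],
], spin=[0,0,0,0,0,0,0,0], fingers=[100,100,100,100,100,100,100,100])

```text
time_s: 24.3
eef_pos: [0.4798, -0.0507, 0.1587]
eef_rot: [-0.467, -0.53, -0.468, 0.531]
wrist_force: [-0.3, 1.4, 0.6]
opening: 1.006
```

```bash
python3 - <<'E'
from h import *
import pickle
o,im=grab("wrist","w21"); pickle.dump((o,yaw()),open("w21.pkl","wb"));print(np.round(o["eef_pos"],4),o["dq"].round(3));print(yaw().round(3))
cv2.imwrite("pics/w21z.png",cv2.resize(im[80:280,160:370],None,fx=3,fy=3,interpolation=cv2.INTER_CUBIC)[:600])
E
```

```text
[ 0.4798 -0.0507  0.1587] [ 0.002 -0.018 -0.017 -0.003  0.    -0.001]
[[-0.     0.992 -0.126]
 [ 0.    -0.126 -0.992]
 [-1.    -0.    -0.   ]]
```

View pics/w21z.png

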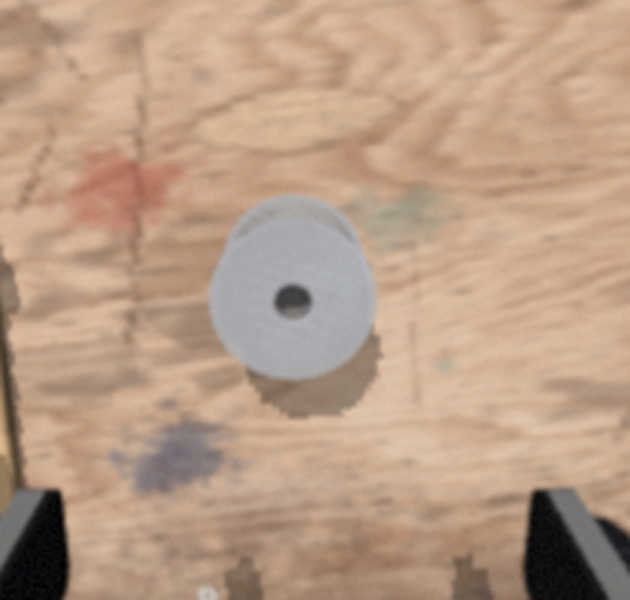

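```bash
python3 - <<'E'
from h import *
import pickle
o,M=pickle.load(open("w21.pkl","rb"))
f=lambda l,z:((pt("wrist",np.array(l)/3+[160,80],z,o)-o["eef_pos"])*1000@M)[:,1:].round(1)
C=f([(293,222),(293,380),(210,300),(376,300),(293,300)],.049); print(C.tolist(),C[:4].mean(0))
y,z=0.0,0.0
c=f([(292.5,301)],.049)[0]; t=o["eef_pos"]*1e3+M@np.array([0,c[0]-7,c[1]]); print("spool",o["eef_pos"]*1e3+M@np.array([0,c[0],c[1]]),"TCP target",t, t-o["eef_pos"]*1e3)
E
```

```text
[[36.8, -0.9], [-14.8, -1.1], [12.2, -26.9], [12.2, 24.9], [12.2, -1.0]] [11.6 -1. ]
spool [491.79142189 -51.04732338 158.72639829] TCP target [484.84697667 -50.16716778 158.72897908] [ 5.01199555e+00  5.74367456e-01 -1.61526755e-03]
```

Emit:
step_arm([
  [4.5,0.5,-50],
  [4.5,0.5,-90],
  [4.5,0.5,-120],
  [4.5,0.5,-142],
  [4.5,0.5,-142],
  [4.5,0.5,-142],
], spin=[0,0,0,0,0,0], fingers=[100,100,100,100,100,100])

```text
time_s: 24.95
eef_pos: [0.4853, -0.0509, 0.018]
eef_rot: [0.468, 0.531, 0.467, -0.531]
wrist_force: [0.2, 0.3, 0.7]
opening: 0.999
```

```bash
python3 - <<'E'
from h import *
import pickle
o,im=grab("wrist","w22"); pickle.dump((o,yaw()),open("w22.pkl","wb"));print(np.round(o["eef_pos"],4),o["dq"].round(3));print(yaw().round(3))
cv2.imwrite("pics/w22z.png",cv2.resize(im[150:350,155:365],None,fx=3,fy=3,interpolation=cv2.INTER_CUBIC)[:600])
E
```

```text
[ 0.4853 -0.0509  0.018 ] [-0.003 -0.029 -0.016  0.001 -0.002 -0.001]
[[ 0.002  0.992 -0.126]
 [-0.001 -0.126 -0.992]
 [-1.     0.002  0.   ]]
```

View pics/w22z.png

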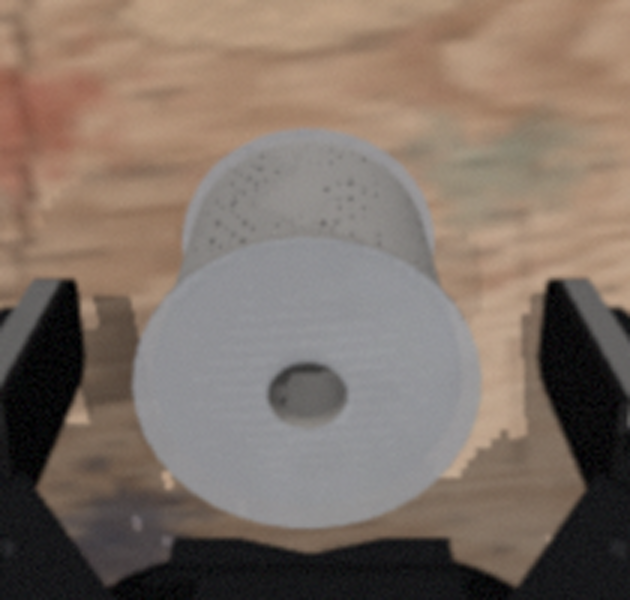

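The spool is centred between the jaws and sits forward of the pad centres, as intended. Close and lift a little.

Emit:
step_arm([
  [0,0,0],
  [0,0,0],
  [0,0,0],
  [0,0,0],
  [0,0,0],
  [0,0,0],
  [0,0,0],
  [0,0,0],
  [0,0,0],
], spin=[0,0,0,0,0,0,0,0,0], fingers=[0,0,0,0,0,0,0,0,0])

```text
time_s: 25.9
eef_pos: [0.4857, -0.0514, 0.0187]
eef_rot: [0.468, 0.531, 0.467, -0.53]
wrist_force: [-2.0, 1.6, 8.1]
opening: 0.552
```

Emit:
step_arm([
  [0,0,15],
  [0,0,50],
  [0,0,90],
  [0,0,120],
  [0,0,140],
  [0,0,140],
  [0,0,140],
], spin=[0,0,0,0,0,0,0], fingers=[0,0,0,0,0,0,0])

```text
time_s: 26.6
eef_pos: [0.4845, -0.0511, 0.1571]
eef_rot: [0.467, 0.531, 0.467, -0.531]
wrist_force: [-0.8, 0.4, -2.3]
opening: 0.548
```

```bash
python3 - <<'E'
from h import *
import pickle
o,im=grab("wrist","w23"); pickle.dump((o,yaw()),open("w23.pkl","wb"));print(np.round(o["eef_pos"],4),o["dq"].round(3));print(yaw().round(3))
cv2.imwrite("pics/w23z.png",cv2.resize(im[150:350,155:365],None,fx=3,fy=3,interpolation=cv2.INTER_CUBIC)[:600])
E
```

```text
[ 0.4845 -0.0511  0.1571] [-0.002  0.031  0.022 -0.    -0.001 -0.001]
[[-0.001  0.992 -0.127]
 [ 0.001 -0.127 -0.992]
 [-1.    -0.002 -0.   ]]
```

View pics/w23z.png

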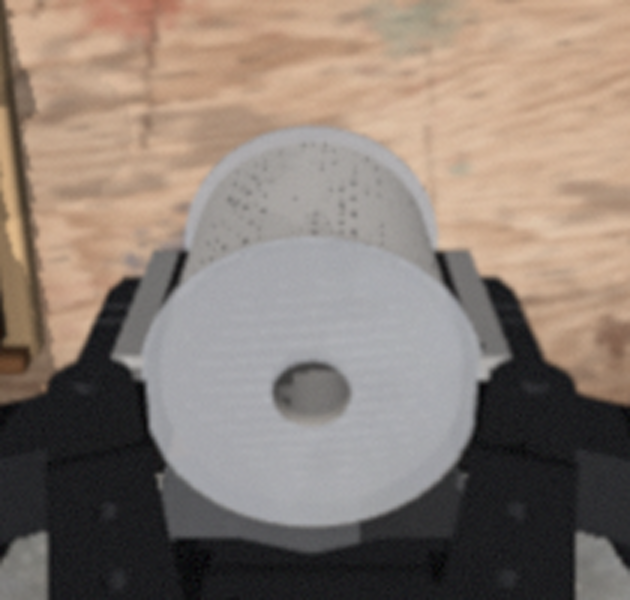

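```bash
python3 - <<'E'
from h import *
import pickle
o,M=pickle.load(open("w23.pkl","rb")); z=o["eef_pos"][2]
f=lambda l,z:((pt("wrist",np.array(l)/3+[155,150],z,o)-o["eef_pos"])*1000@M)[:,1:].round(1)
print(f([(312,236),(312,526),(147,372),(476,372),(312,393)],z+.031).tolist(), f([(312,127)],z-.018))
E
```

```text
[[33.3, -0.1], [-18.3, -0.2], [10.9, -24.5], [10.9, 24.1], [7.2, -0.1]] [[32.2  0. ]]
```

Emit:
step_arm([
  [0,0,18],
  [-30,70,18],
  [-57,163,18],
  [-57,163,18],
  [-57,163,18],
  [-57,163,18],
  [-57,163,18],
  [-57,163,18],
  [-57,163,18],
], spin=[0,0,0,0,0,0,0,0,0], fingers=[0,0,0,0,0,0,0,0,0])

```text
time_s: 27.55
eef_pos: [0.428, 0.1109, 0.1749]
eef_rot: [-0.467, -0.531, -0.467, 0.531]
wrist_force: [0.4, 0.3, -1.6]
opening: 0.545
```

```bash
python3 - <<'E'
from h import *
import pickle
o,im=grab("wrist","w24"); pickle.dump((o,yaw()),open("w24.pkl","wb"));print(np.round(o["eef_pos"],4),o["dq"].round(3));print(yaw().round(3))
cv2.imwrite("pics/w24.png",im)
E
```

```text
[0.428  0.1109 0.1749] [ 0.    -0.005 -0.002  0.001  0.001  0.001]
[[-0.001  0.992 -0.129]
 [-0.    -0.129 -0.992]
 [-1.    -0.001  0.   ]]
```

View pics/w24.png

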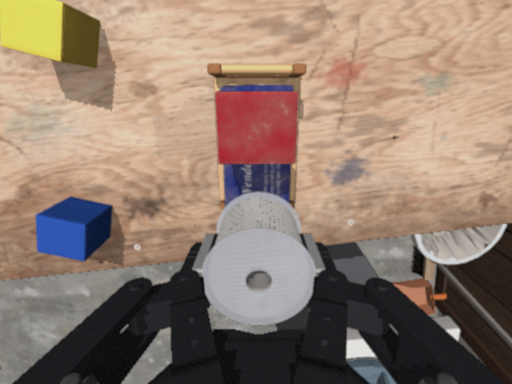

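```bash
python3 - <<'E'
from h import *
import pickle
o,M=pickle.load(open("w24.pkl","rb")); im=cv2.imread("pics/w24.png")
hsv=cv2.cvtColor(im,cv2.COLOR_BGR2HSV); m=(cv2.inRange(hsv,(0,120,60),(8,255,255))|cv2.inRange(hsv,(170,120,60),(180,255,255)))
m[:, :200]=0;m[:,310:]=0;m[200:]=0
c=max(cv2.findContours(m,0,1)[0],key=cv2.contourArea)
P=(pt("wrist",c.reshape(-1,2),.132,o)-o["eef_pos"])*1000@M
print("lamp",rect(P[:,1:]),P[:,1:].min(0),P[:,1:].max(0))
E
```

```text
lamp (array([66.5, -1.5]), 50.7, 44.9, -89.9) [ 44.04457027 -26.90982259] [89.02284646 23.83025426]
```

Emit:
step_arm([
  [0.3,1.3,-30],
  [0.3,1.3,-55],
  [0.3,1.3,-70],
  [0.3,1.3,-70],
  [0.3,1.3,-70],
], spin=[0,0,0,0,0], fingers=[0,0,0,0,0])

```text
time_s: 28.1
eef_pos: [0.4283, 0.1127, 0.1055]
eef_rot: [-0.467, -0.531, -0.467, 0.531]
wrist_force: [0.4, -0.4, -0.5]
opening: 0.549
```

```bash
python3 - <<'E'
from h import *
import pickle
o,im=grab("wrist","w25"); pickle.dump((o,yaw()),open("w25.pkl","wb"));print(np.round(o["eef_pos"],4),o["dq"].round(3))
hsv=cv2.cvtColor(im,cv2.COLOR_BGR2HSV); m=(cv2.inRange(hsv,(0,120,60),(8,255,255))|cv2.inRange(hsv,(170,120,60),(180,255,255)))
m[:, :180]=0;m[:,330:]=0;m[230:]=0
c=max(cv2.findContours(m,0,1)[0],key=cv2.contourArea); M=yaw()
P=(pt("wrist",c.reshape(-1,2),.132,o)-o["eef_pos"])*1000@M
print("lamp",rect(P[:,1:]),P[:,1:].min(0),P[:,1:].max(0))
E
```

```text
[0.4283 0.1127 0.1055] [ 0.005 -0.02  -0.016 -0.    -0.001 -0.001]
lamp (array([66.4,  0.2]), 50.4, 44.9, 89.9) [ 43.93583637 -24.94147573] [88.89332786 25.43079002]
```

View pics/w25.png

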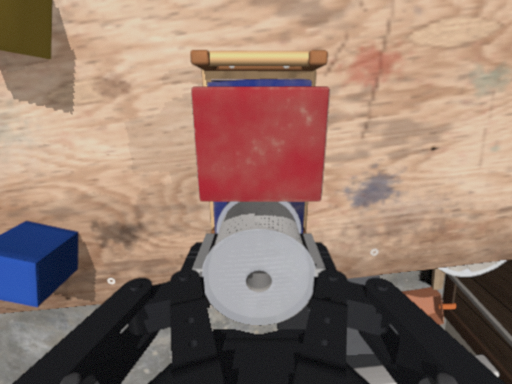

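Emit:
step_arm([
  [0,0,-4],
  [0,0,-8],
  [0,0,-11],
  [0,0,-13],
  [0,0,-13],
], spin=[0,0,0,0,0], fingers=[0,0,0,0,0])

```text
time_s: 28.65
eef_pos: [0.4283, 0.1132, 0.0942]
eef_rot: [-0.467, -0.53, -0.467, 0.531]
wrist_force: [-9.7, -2.0, 21.9]
opening: 0.55
```

Emit:
step_arm([
  [0,0,2],
  [0,0,3],
  [0,0,3],
  [0,0,3],
  [0,0,3],
  [0,0,3],
  [0,0,5],
  [0,0,45],
  [0,0,90],
  [0,0,110],
], spin=[0,0,0,0,0,0,0,0,0,0], fingers=[0,0,100,100,100,100,100,100,100,100])

```text
time_s: 29.65
eef_pos: [0.4298, 0.1132, 0.2062]
eef_rot: [0.468, 0.532, 0.466, -0.529]
wrist_force: [0.8, 0.3, -0.2]
opening: 0.995
```

Emit:
step_arm([
  [0,0,0],
  [0,0,0],
  [0,0,0],
], spin=[0,0,0], fingers=[100,100,100])

```text
time_s: 29.95
eef_pos: [0.427, 0.1132, 0.2008]
eef_rot: [-0.467, -0.53, -0.468, 0.531]
wrist_force: [-0.1, 0.9, -0.1]
opening: 0.999
```

```bash
python3 - <<'E'
from h import *
import pickle
o,im=grab("wrist","w26"); pickle.dump((o,yaw()),open("w26.pkl","wb"));print(np.round(o["eef_pos"],4),o["dq"].round(3))
cv2.imwrite("pics/w26z.png",cv2.resize(im[80:280,150:370],None,fx=3,fy=3,interpolation=cv2.INTER_CUBIC)[:600])
im=eyes.camera("scene")[:,:,::-1]; cv2.imwrite("pics/s26.png",cv2.resize(im[150:270,230:350],None,fx=5,fy=5,interpolation=cv2.INTER_CUBIC))
E
```

```text
[0.427  0.1132 0.2008] [-0.001  0.009  0.005 -0.     0.002  0.001]
```

View pics/w26z.png

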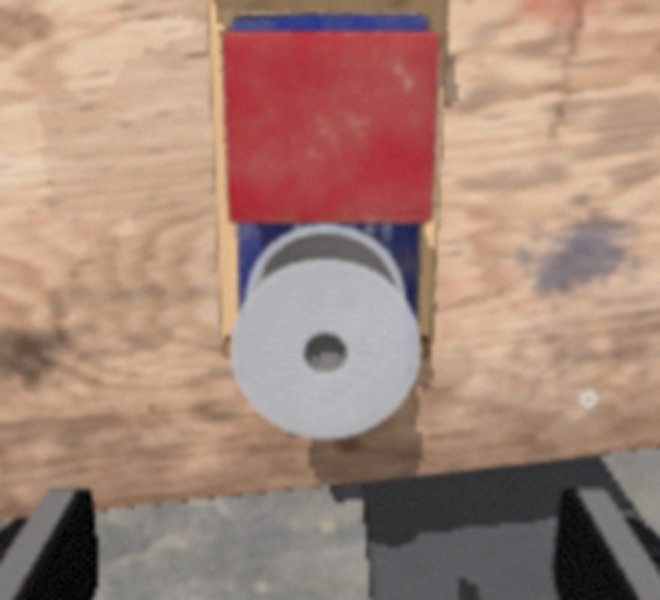

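View pics/s26.png

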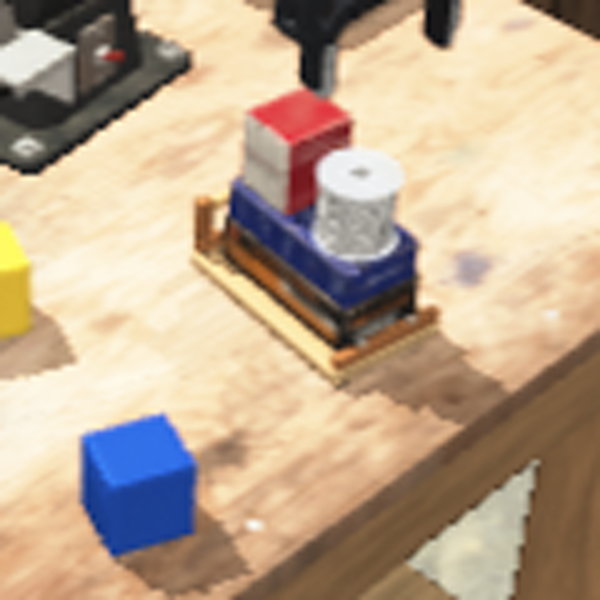

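```bash
python3 - <<'E'
from h import *
import pickle
o,M=pickle.load(open("w26.pkl","rb"))
f=lambda l,z:((pt("wrist",np.array(l)/3+[150,80],z,o)-o["eef_pos"])*1000@M)[:,1:].round(1)
S=f([(326,258),(326,438),(231,348),(421,348)],.124); print("spool",S.tolist(),S[:2,0].mean(),S[2:,1].mean(),"hole",f([(325,352)],.124))
L=f([(222,31),(441,33),(433,222),(231,222)],.132); print("lamp",L.mean(0),L.tolist())
o,t=grab("top","t26"); cv2.imwrite("pics/t26z.png",cv2.resize(t[60:265,90:410],None,fx=2.4,fy=2.4,interpolation=cv2.INTER_CUBIC))
a=cv2.imread("pics/top0.png"); d=cv2.absdiff(a,t).max(2)
for n,(u,v) in {"cap":(186,149),"glasses":(380,147),"driver":(120,193),"yellow":(215,177),"blue":(197,246)}.items(): print(n,d[v-10:v+10,u-12:u+12].mean())
E
```

```text
spool [[33.8, -0.1], [-19.0, -0.1], [8.5, -26.2], [8.4, 26.1]] 7.399999999999999 -0.049999999999998934 hole [[ 7.3 -0.4]]
lamp [67.5   1.35] [[90.2, -24.3], [89.7, 26.8], [45.0, 26.8], [45.1, -23.9]]
cap 3.808333333333333
glasses 5.08125
driver 4.614583333333333
yellow 4.258333333333334
blue 11.733333333333333
```

View pics/t26z.png

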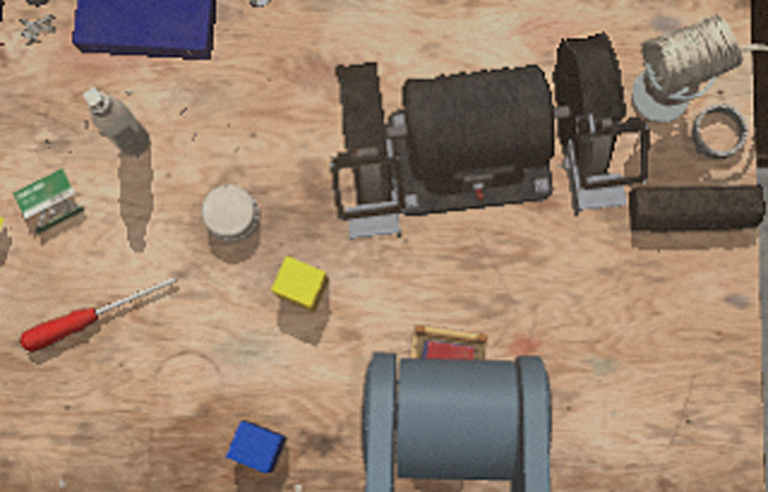

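```bash
python3 - <<'E'
import cv2,numpy as np
for n in ["top0","t26"]:
    h=cv2.cvtColor(cv2.imread(f"pics/{n}.png"),cv2.COLOR_BGR2HSV)
    m=cv2.inRange(h,(105,120,60),(130,255,255)); m[:,:150]=0;m[:,240:]=0;m[:200]=0
    c=max(cv2.findContours(m,0,1)[0],key=cv2.contourArea); print(n,cv2.minAreaRect(c),cv2.contourArea(c))
    cv2.imwrite(f"pics/{n}b.png",cv2.resize(cv2.imread(f"pics/{n}.png")[225:265,175:225],None,fx=8,fy=8))
E
python3 -c "
import cv2,numpy as np
cv2.imwrite('pics/bb.png',np.hstack([cv2.imread('pics/top0b.png'),cv2.imread('pics/t26b.png')]))"
```

```text
top0 ((195.77586364746094, 245.81033325195312), (18.75522804260254, 16.526885986328125), 21.801406860351562) 283.0
t26 ((195.77586364746094, 245.81033325195312), (18.75522804260254, 16.526885986328125), 21.801406860351562) 280.0
```

View pics/bb.png

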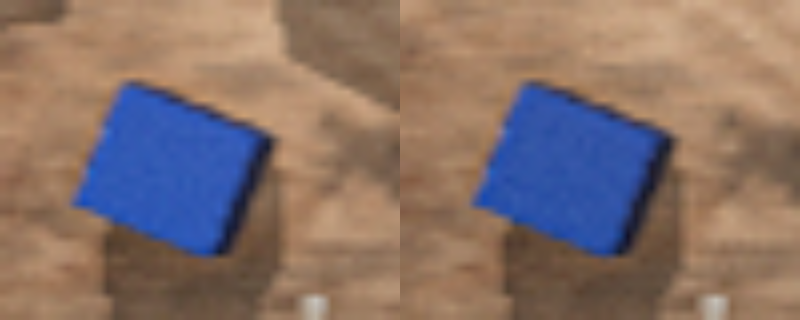

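The blue look-alike has not moved: its outline is identical before and after, and only the shadow beside it changed. The gripper is well clear of everything, so I'm handing in.

```bash
python3 -c "
from bench import hand_in,ctrl
print(ctrl.get_obs()['time_s']); print(hand_in())"
```

```text
30.1
the job is handed in; nothing more can be done
None
```

I packed the tray in the order asked and handed it in at 30.1 s of the 112 s allowed; `hand_in` reports no verdict.

**What went wrong on the way:** on the first lowering, the screw carton's front edge caught the handle-end cleat and tipped about 18° in the grip. I backed off, moved it clear of the cleat, and pressed it flat onto the board before releasing. The most force I saw on the wrist was about 24 N, in the readings at the end of each move.

**Last checks:**
- **Screw carton:** it lies flat between the cleats, about 2–4 mm toward the end away from the handle. The pile heights when the next two cartons touched down (about 47 and 76 mm) agree with it being flat.
- **Hook carton:** it is square on the screw carton, within about 1 mm sideways.
- **Lamp-holder carton:** it stands upright and square, about 30 mm from the pile's centre toward the handle.
- **Spool:** it stands upright about 60 mm behind the lamp carton. The last view put the two about 1.4 mm out of line sideways; the view just before release had put them within about 0.3 mm.
- **Left alone:** the final top picture shows the screwdriver, spectacle case, pipe cap and yellow look-alike where they were. The blue look-alike gave a larger picture difference, but its outline was identical; only the shadow beside it had changed.

The top camera read positions about 5 mm lower in x than the wrist camera. I worked from the wrist camera, and the grasps and contacts bore it out.

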